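Close the medium bottle and pack the paint caddy

ROBOT

A 7-joint arm with a two-finger parallel gripper is mounted at the origin on the work surface. World frame = base frame: x ahead of the robot, y to its left, z up, the work surface at z = 0. Lengths are in m, angles in rad, forces in N, time in s.
With the tool pointing down it reaches from about 0.4 to 0.875 m from the base axis. Payload 19.3 kg.
Tool frame: the origin (TCP) lies at the very end of the fingers, on their centre line; the grasp point (between the pads) lies 19 mm behind it; z points along the fingers, y is the line along which they close (so a half turn about z gives the same grasp; the last joint's range is limited). The gripper opens to 85 mm and grips with 20 to 120 N. Pads are 22 mm wide; open, the fingers measure 114 mm over their backs; the gripper's body (76 mm by 85 mm) begins 54 mm behind the grasp point. The pads swing forward as they close: fully open they stand 13 mm farther back than shut.
Start: joints at [1.094, 0.521, -0.036, 1.599, 0.021, 1.021, -0.113], TCP at [0.247, -0.574, 0.231] pointing down, gripper open.
Joint ranges: [-2.91, 2.91], [-0.3, 2.13], [-1.5, 1.42], [0.17, 2.43], [-1.26, 4.41], [0.16, 1.93], [-2.52, 2.52]. Speed limits (rad/s): [1.89, 1.89, 2.39, 2.39, 3.01, 3.01, 3.01].

INTERFACE

Orientations are given as [roll, pitch, yaw] about the fixed x, y, z axes, in that order (R = Rz(yaw) Ry(pitch) Rx(roll)).
In Python, from workcell import monitor, optics, job_done gives the robot as it stands.
- The arm moves only by the shell command python3 -m handwheel 'ROWS' [FORCE]. ROWS is JSON, a list of rows, each an object of numbers: "dx", "dy", "dz": the shift along the tool's x, y, z in cm; "wx", "wy", "wz": the turn, a rotation vector about the tool's x, y, z in rad; "claw": the opening in per cent of the stroke, from 0 (shut) to 100 (fully open). A call has 1 to 8 rows; each row shifts and turns the commanded pose from where the row before left it, along the tool's axes as they then stand; what a row does not reach is not made up. A row lasts 1/8 s, in which the tool goes at most 62.5 mm and 10.7 degrees, less where a joint would pass 70% of its speed; a pose out of reach is approached as far as the arm can. A call with a gripper value outside its range is refused whole. The fingers move at their own pace and stop on an object; FORCE is the grip in N (left out, the last holds). Time passes only in rows, so rows that do not move let the fingers close. It gives the time, the measured TCP pose, the force, the opening and the grip force at its end, in the units of the state.
- monitor.observe(): the state, without advancing time (a new reading comes with each control period).
- optics.grab_frame(name): name is "scene" or "top" or "wrist"; returns a dict with "frame" (420x560x3 uint8, blue, green, red), "fovy" (degrees; the focal length in pixels is half the picture's height over the tangent of half this angle, whatever the lens; pixels are square), "cx", "cy" (the principal point, pixels), "k1" (the pictures are not rectified: a ray, as slopes to the right and down, at radius r is drawn at 1 + k1 r^2 times it, then the intrinsics apply), "R" (3x3) and "t" (3): a world point X has camera coordinates R X + t. Camera axes: x right, y down, z forward; pixel columns grow to the right and rows downward; lengths in m; the calibration is good to about 2 mm. A picture is of the moment at which its call begins. There is no depth.
- job_done(): hands the job in; it is judged then, once.
Trained networks look in the newest picture that a camera, given by its name, has taken for a name from the list of things; names that differ only in an ending like _2 or _b are one class to them, and where a whole thing is asked for, a point or a joint stands for the part that bears it (a point fixed in the world has none). Each returns a list of dicts, best first, with "p" (0 to 1); they miss things now and then, are a little off and sometimes report something else, mostly with a low value. They report only what shows in the picture. A call takes as long as a camera call. They do not tell look-alikes from the thing itself.
- optics.masks_of(name, camera): "region" (420x560 bool, what is visible of it) and "rect" ([left, top, width, height] in pixels, round what is visible of it).
The state is a dict: "clock": time; "qpos": joint angles; "qd": joint speeds; "joint_efforts": joint torques, N m; "position": TCP position; "tool_rot": TCP orientation; "force": force on the tool from outside, world axes, zero at the start; "moment": the same for the moment, N m; "grip_width": finger opening in m; "finger_force": force on a finger pad.
Only numpy, scipy, OpenCV 4.12 (cv2) and the standard library are available. Lean on these libraries where they do the work, as an engineer would, in place of code of your own. Each camera call takes 0.05 s, during which the arm holds its last target. There are 200 camera calls.

TASK

Pack up the painting table. The cap sits unthreaded on the square bottle: without taking it off the neck, turn it backward (anticlockwise from above) until it drops into the start of the thread, then clockwise until it stops; then stand the closed bottle in the caddy's large compartment, and stand every paint jar in a medium and every paint pot in a small compartment, all flat on the caddy's floor. Leave the seashell, the sketchbook and the tub where they are.

Things in the scene. Friction and masses are not known exactly. Their poses are not given: they have to be found in the camera images.
- stand: dark wooden bottle stand, 120 x 120 x 37 mm, fixed; its square well is 84 mm wide, 25 mm deep (floor 12 mm above the table) and keeps the bottle from turning. Origin at the centre of its underside.
- bottle: square white bottle of painting medium, 80 x 80 mm, 58 mm tall to the shoulder, about 400 g, loose, standing in the stand's well (where it has 2 mm of play a side). Round neck above, 38 mm across. Origin at the centre of its underside, z up the neck, x towards its shoulder mark.
- neck_top (a point): centre of the bottle's mouth, 94 mm above its base; axes as the bottle. The neck has a right-hand three-start thread of 0.04 mm of height per degree. Each thread begins at an open slot and ends about 80 degrees on at a stop post.
- mark (a point): small black mark on the bottle's shoulder, 35 mm from its axis on its +x side, 59 mm above its base: the cap's bar points at it when closed
- cap: black round screw cap, 60 mm across, 36 mm high, 80 g, loose, with ribbed skirt and three inner lugs. Origin at the centre of its lower rim, z up, x along the bar on its top. It starts level on the neck, unthreaded, its lugs on top of the threads, its origin 78 to 81 mm above the bottle's, its bar 5 to 45 degrees anticlockwise (from above) of the mark. Turned clockwise there, it binds.
- cap_top (a point): centre of the cap's top, 36 mm above the cap's origin. Turned anticlockwise from its start the cap climbs up to 3 mm at the thread's pitch; with its bar 68 to 88 degrees anticlockwise of the mark, where it comes to a stop, its lugs are over the slots: let go or lightly pressed, it drops about 7 mm, its origin then 71 to 73 mm above the bottle's.
- bar_tip (a point): outer end of the raised grey bar on the cap's top, 27 mm from its axis. Once dropped, the cap screws clockwise with little force, stays where it is left and sinks 2 to 3 mm more until it stops, closed: bar at the mark, its origin 70 mm above the bottle's. Closed, it holds the bottle, which can be lifted by it.
- caddy: shallow grey divided caddy, fixed, 172 mm (its x) by 268 mm (its y), 30 mm high, floor 5 mm thick, walls 4 mm, open on top. Far row (+x): one large compartment 100 x 100 mm at the +y end, then two medium ones 100 mm (x) by 76 mm (y). Near row (-x): four small ones, 60 x 62 mm. Origin at the centre of its underside.
- bay_large (a point): centre of the floor of the large compartment, for the bottle; axes as the caddy
- bay_medium0 (a point): centre of the floor of the medium compartment next to the large one; axes as the caddy
- bay_medium1 (a point): centre of the floor of the other medium compartment, at the -y end; axes as the caddy
- bay_small0 (a point): centre of the floor of small compartment 1 of 4, counted from the +y end
- bay_small1 (a point): centre of the floor of small compartment 2 of 4, counted from the +y end
- bay_small2 (a point): centre of the floor of small compartment 3 of 4, counted from the +y end
- bay_small3 (a point): centre of the floor of small compartment 4 of 4, counted from the +y end
- jar_a: closed round white paint jar with a black lid, 66 mm across and 72 mm tall, about 250 g, standing on the table; lid is the top 22 mm; origin at the centre of its underside, z up. Belongs in either medium compartment. May be absent.
- jar_b: closed round white paint jar with a black lid, 66 mm across and 72 mm tall, about 250 g, standing on the table; lid is the top 22 mm; origin at the centre of its underside, z up. Belongs in either medium compartment. May be absent.
- pot_a: closed round white paint pot with a black lid, 46 mm across and 62 mm tall, about 110 g, standing on the table; lid is the top 19 mm; origin at the centre of its underside, z up. Belongs in any small compartment, one pot to a compartment. May be absent.
- pot_b: closed round white paint pot with a black lid, 46 mm across and 62 mm tall, about 110 g, standing on the table; lid is the top 19 mm; origin at the centre of its underside, z up. Belongs in any small compartment, one pot to a compartment. May be absent.
- pot_c: closed round white paint pot with a black lid, 46 mm across and 62 mm tall, about 110 g, standing on the table; lid is the top 19 mm; origin at the centre of its underside, z up. Belongs in any small compartment, one pot to a compartment. May be absent.
- shell: bystander: a pale seashell used as a drawing model, about 150 mm long, 64 mm high
- sketchbook: bystander: a green sketchbook, 150 x 210 x 16 mm, lying flat
- tub: bystander: a clear tub with a red lid, 128 x 158 x 60 mm
Things that resemble listed ones, but are neither listed nor needed, are in the scene too. Leave any red or yellow look-alike of the jar_a alone.

How it is judged:
By the outcome, as a careful person would: the job done as asked, in the order asked, and still so for the second after the job is handed in, with the robot touching nothing.
Of jar_a, jar_b, pot_a, pot_b, pot_c only 3 to 5 are there at a start; the rules pass over those that are not, and their reading is None.
At some moment in a run one of jar_a, jar_b, pot_a, pot_b, pot_c may be knocked a few centimetres aside while the robot is not near it.
It also fails if it takes over 210 s, if anything falls off the work surface, if the arm or the gripper's body presses on something with over 40 N, if the wrist force passes 120 N, or if a joint passes its speed limit or range.

## Working session

There is one attempt and no reset: what is moved stays moved. The work goes in short steps, Python scripts to look and compute and a shell command to move; the robot and the scene stay as the last step left them, time stands still between calls to the robot, and variables do not carry over. Pictures are saved under pics/ and viewed, at most 14 in all, crops included, and the job is handed in when it is done.

```bash
mkdir -p pics; ls; cat > h.py <<'E'
import numpy as np, cv2
from workcell import monitor, optics
def save(name,fn):
    f=optics.grab_frame(name); cv2.imwrite('pics/'+fn,f['frame']); return f
def K(f):
    fl=210/np.tan(np.radians(f['fovy'])/2); return fl
def px2w(f,u,v,z):
    fl=K(f); d=np.array([(u-f['cx'])/fl,(v-f['cy'])/fl]); s=d.copy()
    for _ in range(20): s=d/(1+f['k1']*(s@s))
    R=np.array(f['R']);t=np.array(f['t']); C=-R.T@t; r=R.T@np.array([s[0],s[1],1])
    return C+r*(z-C[2])/r[2]
def w2px(f,X):
    c=np.array(f['R'])@np.array(X)+np.array(f['t']); s=c[:2]/c[2]; s=s*(1+f['k1']*(s@s)); return s*K(f)+[f['cx'],f['cy']]
E
python3 - <<'E'
from h import *
s=monitor.observe(); print({k:np.round(v,3).tolist() for k,v in s.items()})
fs={}
for c in ('top','scene'):
    f=save(c,c+'0.png'); R=np.array(f['R']); print(c,f['fovy'],f['k1'],-R.T@f['t'])
    for n in ('stand','bottle','cap','bar_tip','mark','caddy','jar_a','pot_a','shell','sketchbook','tub'):
        for m in optics.masks_of(n,c):
            r=m['rect'];ys,xs=np.nonzero(m['region']); u,v=xs.mean(),ys.mean()
            print(c,n,round(m['p'],2),r,round(u),round(v),np.round(px2w(f,u,v,0.07),3)[:2])
E
```

```text
pics
{'clock': 0.0, 'qpos': [1.094, 0.522, -0.036, 1.6, 0.021, 1.021, -0.113], 'qd': [0.0, -0.001, 0.0, -0.001, -0.0, 0.0, 0.001], 'joint_efforts': [0.0, -92.708, 1.98, -36.993, 0.018, 0.008, -0.0], 'position': [0.247, -0.574, 0.231], 'tool_rot': [-3.14, 0.0, 0.407], 'force': [0.965, 0.194, -0.427], 'moment': [-0.052, 0.033, -0.007], 'finger_force': 0.0, 'grip_width': 0.086}
top 49.84053460937155 0.02132913818777837 [ 0.32708503 -0.07571807  1.28476392]
top stand 0.93 [223.6, 190.7, 47.6, 45.8] 247 214 [ 0.565 -0.014]
top bottle 0.87 [232.1, 194.9, 30.6, 30.4] 248 214 [ 0.565 -0.015]
top cap 0.75 [237.0, 194.9, 23.1, 20.9] 246 205 [ 0.59 -0.01]
top cap 0.26 [99.8, 206.8, 97.3, 66.1] 148 239 [0.5   0.252]
top cap 0.25 [223.9, 192.3, 44.8, 46.5] 247 214 [ 0.563 -0.014]
top bar_tip 0.2 [232.8, 194.5, 33.1, 30.1] 247 215 [ 0.563 -0.014]
top mark 0.61 [230.6, 193.6, 30.5, 31.0] 249 216 [ 0.559 -0.018]
top caddy 0.67 [97.7, 207.3, 104.4, 63.1] 148 239 [0.5   0.252]
top jar_a 0.94 [336.1, 249.6, 26.1, 25.6] 350 260 [ 0.434 -0.29 ]
top jar_a 0.94 [420.5, 232.3, 29.3, 28.3] 434 248 [ 0.463 -0
[... 1614 characters left out ...]
54 [ 0.496 -0.425]
scene jar_a 0.56 [68.0, 231.8, 30.4, 37.6] 81 248 [ 0.386 -0.536]
scene pot_a 0.9 [191.7, 248.7, 16.0, 29.8] 200 262 [ 0.602 -0.335]
scene pot_a 0.8 [237.7, 227.3, 14.9, 29.4] 246 243 [ 0.604 -0.21 ]
scene pot_a 0.64 [211.0, 206.7, 23.0, 25.1] 221 219 [ 0.483 -0.205]
scene pot_a 0.37 [298.3, 255.3, 42.0, 35.1] 320 270 [ 0.789 -0.131]
scene shell 0.82 [299.9, 257.6, 42.7, 31.1] 320 270 [ 0.789 -0.13 ]
scene shell 0.73 [169.0, 268.5, 101.4, 91.1] 219 314 [ 0.763 -0.383]
scene sketchbook 0.58 [166.0, 267.9, 102.8, 94.7] 220 314 [ 0.763 -0.383]
scene sketchbook 0.19 [304.4, 161.7, 95.7, 53.5] 351 186 [0.573 0.191]
scene tub 0.56 [363.2, 210.8, 81.2, 58.6] 401 239 [0.824 0.113]
```

```bash
python3 - <<'E'
import cv2
a=cv2.imread('pics/top0.png');cv2.imwrite('pics/top0c.png',cv2.resize(a[90:300,80:480],(800,420),interpolation=cv2.INTER_CUBIC))
E
```

```text
(no output)
```

View pics/top0c.png

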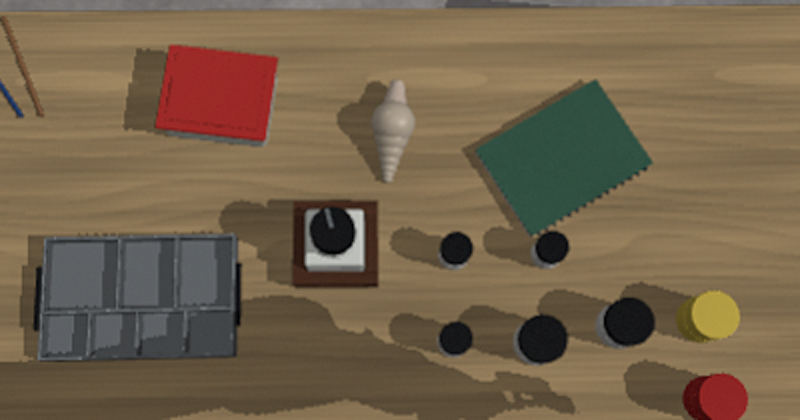

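View pics/scene0.png

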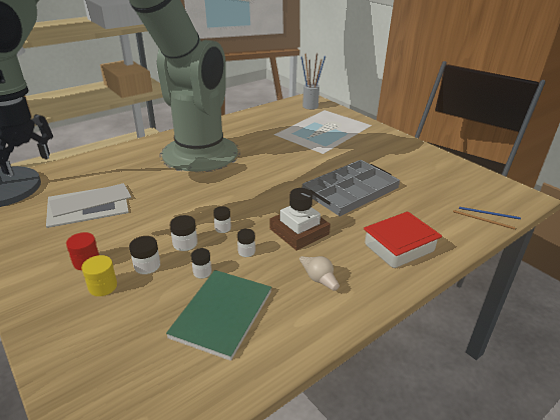

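The top view shows the stand and bottle at (248,214), the cap at (246,205), and the caddy on the left with its large bay at upper left. There are two black-lidded jars at (351,260) and (394,251), and three pots at (308,214), (355,213) and (308,259). The yellow and red look-alikes are at the right, so every listed jar and pot is present.

```bash
cat >> h.py <<'E'
def lids(f,zj=0.072,zp=0.062):
    """dark round blobs -> (area, u, v, world xy at jar height, at pot height)"""
    g=f['frame'].max(2); m=(g<60).astype(np.uint8)
    n,l,st,c=cv2.connectedComponentsWithStats(m)
    return [(st[i,4],st[i,2:4].tolist(),c[i].round(1).tolist(),px2w(f,*c[i],zj)[:2].round(4).tolist(),px2w(f,*c[i],zp)[:2].round(4).tolist()) for i in range(1,n) if st[i,4]>60]
def caddy(f):
    m=max(optics.masks_of('caddy','top'),key=lambda m:m['p'])
    ys,xs=np.nonzero(m['region']); P=np.array([px2w(f,u,v,0.03)[:2]*1000 for u,v in zip(xs,ys)],np.float32)
    return cv2.minAreaRect(P)
E
python3 - <<'E'
from h import *
f=optics.grab_frame('top')
for l in lids(f): print(l)
print(caddy(f))
for u,v in [(45,238),(236,235),(236,357),(39,359)]: print(px2w(f,80+u/2-.25,90+v/2-.25,.03).round(4))
print('cap',px2w(f,246,205,.128).round(4))
m=optics.masks_of('cap','top')[0]['region']; g=f['frame'].max(2)
print(px2w(f,247.2,195.5,.13), px2w(f,242.8,195,.13))
p=[x-np.array([0,0]) for x in np.argwhere((g>60)&(g<200)) if (x[1]-246)**2+(x[0]-205)**2<81]
print([(int(b),int(a),int(g[a,b])) for a,b in p])
st=optics.masks_of('stand','top')[0]['region'];ys,xs=np.nonzero(st)
print(cv2.minAreaRect(np.array([px2w(f,u,v,0.037)[:2]*1000 for u,v in zip(xs,ys)],np.float32)))
E
```

```text
(np.int32(159), [9, 33], [229.2, 208.6], [0.5798, 0.0351], [0.5819, 0.036])
(np.int32(406), [22, 24], [245.8, 205.1], [0.5891, -0.0105], [0.5912, -0.0099])
(np.int32(204), [16, 16], [307.6, 213.8], [0.5624, -0.1792], [0.5643, -0.18])
(np.int32(208), [16, 16], [355.5, 213.3], [0.562, -0.3105], [0.564, -0.3124])
(np.int32(113), [5, 47], [198.0, 242.6], [0.4873, 0.1185], [0.4886, 0.1201])
(np.int32(98), [5, 33], [98.4, 239.1], [0.5007, 0.3851], [0.5022, 0.3889])
(np.int32(481), [25, 24], [394.0, 250.4], [0.459, -0.4089], [0.4601, -0.4116])
(np.int32(6723), [86, 176], [532.2, 334.8], [0.2358, -0.7502], [0.235, -0.7558])
(np.int32(475), [25, 25], [350.9, 259.1], [0.4372, -0.2917], [0.4381, -0.2935])
(np.int32(214), [16, 16], [307.4, 258.7], [0.4399, -0.1752], [0.4408, -0.176])
(np.int32(895), [62, 25], [239.0, 409.3], [0.0662, 0.0076], [0.064, 0.0083])
((507.0567626953125, 263.37298583984375), (173.7274932861328, 282.25982666015625), 0.3912143111228943)
[0.5929 0.3957 0.03  ]
[0.5936 0.1278 0.03  ]
[0.4219 0.1245 0.03  ]
[0.4235 0.3936 0.03  ]
cap [ 0.5771 -0.0139  0.128 ]
[ 0.6021575  -0.01725691  0.13      ] [ 0.60365528 -0.00572879  0.13      ]
[(243, 197, 86), (244, 197, 92), (243, 198, 82), (244, 198, 102), (245, 198, 67), (243, 199, 69), (244, 199, 102), (245, 199, 81), (244, 200, 89), (245, 200, 86), (244, 201, 86), (245, 201, 98), (244, 202, 74), (245, 202, 106), (246, 202, 79), (245, 203, 82), (246, 203, 66)]
((576.6375732421875, -11.974956512451172), (123.75621795654297, 118.25861358642578), 0.3448757231235504)
```

```bash
python3 -m handwheel '[{"dx":3.28,"dy":-2.4},{"dx":3.28,"dy":-2.4},{"dx":3.28,"dy":-2.4},{"dx":3.28,"dy":-2.4},{"dx":3.28,"dy":-2.4},{"dx":3.28,"dy":-2.4},{"dx":3.28,"dy":-2.4},{"dx":3.28,"dy":-2.4}]' 40
python3 -m handwheel '[{"dx":3.28,"dy":-2.4},{"dx":3.28,"dy":-2.4},{"dx":3.28,"dy":-2.4},{"dx":3.28,"dy":-2.4},{"dx":3.28,"dy":-2.4},{"dx":3.28,"dy":-2.4},{"dx":3.28,"dy":-2.4},{"dx":3.28,"dy":-2.4}]'
python3 -m handwheel '[{"dx":0},{"dx":0}]'
cat >> h.py <<'E'
def st():
    s=monitor.observe(); print('t',round(s['clock'],2),'q',np.round(s['qpos'],2).tolist(),'p',np.round(s['position'],4).tolist(),'rpy',np.round(s['tool_rot'],4).tolist(),'F',np.round(s['force'],1).tolist(),'M',np.round(s['moment'],2).tolist(),'w',round(s['grip_width'],4),'ff',round(s['finger_force'],1)); return s
def go(x,y,z=None,yaw=None):
    s=monitor.observe(); p=s['position']; Y=s['tool_rot'][2]; c,n=np.cos(Y),np.sin(Y); d=[x-p[0],y-p[1]]
    print('cm dx %.2f dy %.2f'%(100*(d[0]*c+d[1]*n),100*(d[0]*n-d[1]*c)), '' if z is None else 'dz %.2f'%(100*(p[2]-z)), '' if yaw is None else 'wz %.3f'%(Y-yaw))
E
python3 - <<'E'
from h import *
st(); f=save('wrist','w1.png'); R=np.array(f['R']);print(-R.T@f['t'],f['fovy'])
print(w2px(f,[.577,-.013,.128]))
for l in lids(f): print(l[0],l[1],l[2],px2w(f,*l[2],.128))
E
```

```text
t 1.4 q [1.09, 0.52, -0.04, 1.6, 0.02, 1.02, -0.11] p [0.2473, -0.574, 0.2313] rpy [3.1416, -0.0, 0.4067] F [-0.7, -0.1, 0.2] M [-0.03, 0.01, -0.04] w 0.0854 ff 0.0
[ 0.32054676 -0.5414628   0.37412899] 65.25524511804088
[3141.41223464 3927.08873255]
67034 [560, 306] [360.0, 325.5] [ 0.16939053 -0.68834234  0.128     ]schema error: expected keys dx, dy, dz, wx, wy, wz, claw
schema error: expected keys dx, dy, dz, wx, wy, wz, claw
schema error: expected keys dx, dy, dz, wx, wy, wz, claw
```

View pics/w1.png

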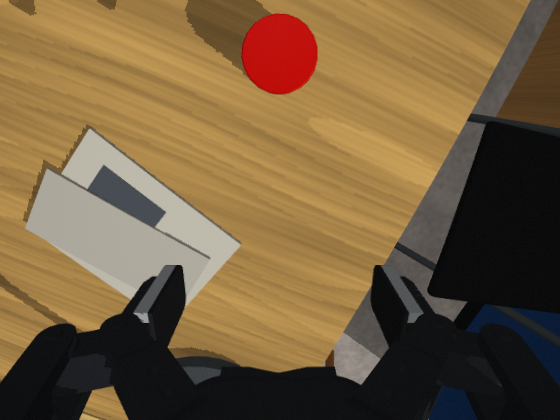

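The wrist view shows the look-alike red jar and the fingers. The rows were refused because every key has to be present, so nothing has moved.

```bash
python3 -m handwheel '[{"dx":3.28,"dy":-2.4,"dz":0,"wx":0,"wy":0,"wz":0,"claw":100},{"dx":3.28,"dy":-2.4,"dz":0,"wx":0,"wy":0,"wz":0,"claw":100},{"dx":3.28,"dy":-2.4,"dz":0,"wx":0,"wy":0,"wz":0,"claw":100},{"dx":3.28,"dy":-2.4,"dz":0,"wx":0,"wy":0,"wz":0,"claw":100},{"dx":3.28,"dy":-2.4,"dz":0,"wx":0,"wy":0,"wz":0,"claw":100},{"dx":3.28,"dy":-2.4,"dz":0,"wx":0,"wy":0,"wz":0,"claw":100},{"dx":3.28,"dy":-2.4,"dz":0,"wx":0,"wy":0,"wz":0,"claw":100},{"dx":3.28,"dy":-2.4,"dz":0,"wx":0,"wy":0,"wz":0,"claw":100}]' 40
python3 -m handwheel '[{"dx":3.28,"dy":-2.4,"dz":0,"wx":0,"wy":0,"wz":0,"claw":100},{"dx":3.28,"dy":-2.4,"dz":0,"wx":0,"wy":0,"wz":0,"claw":100},{"dx":3.28,"dy":-2.4,"dz":0,"wx":0,"wy":0,"wz":0,"claw":100},{"dx":3.28,"dy":-2.4,"dz":0,"wx":0,"wy":0,"wz":0,"claw":100},{"dx":3.28,"dy":-2.4,"dz":0,"wx":0,"wy":0,"wz":0,"claw":100},{"dx":0,"dy":0,"dz":0,"wx":0,"wy":0,"wz":0,"claw":100}]'
python3 - <<'E'
from h import *
st();go(.577,-.013,.22,0.2); f=save('wrist','w2.png')
print(w2px(f,[.577,-.013,.128]))
for l in lids(f): print(l[0],l[1],l[2],px2w(f,*l[2],.128))
E
```

```text
clock: 2.45
position: [0.4129, -0.2927, 0.2315]
tool_rot: [3.141, -0.0, 0.407]
force: [0.2, 0.5, -0.2]
grip_width: 0.0852
finger_force: 0.0
clock: 3.2
position: [0.5167, -0.1159, 0.2313]
tool_rot: [-3.141, -0.001, 0.411]
force: [-0.9, -0.8, -0.3]
grip_width: 0.0855
finger_force: 0.0
t 3.2 q [0.27, 0.38, -0.2, 1.84, 0.09, 0.93, -1.14] p [0.5167, -0.1159, 0.2313] rpy [-3.1409, -0.001, 0.411] F [-0.9, -0.8, -0.3] M [-0.06, -0.03, 0.03] w 0.0855 ff 0.0
cm dx 9.64 dy -7.02 dz 1.13 wz 0.211
[180.56857512  75.2198155 ]
143 [19, 10] [13.0, 3.6] [0.57862002 0.1183982  0.128     ]
6034 [90, 111] [184.3, 70.6] [ 0.58098533 -0.01443457  0.128     ]
148 [39, 20] [214.7, 27.5] [ 0.61581546 -0.02430412  0.128     ]
897 [28, 85] [65.3, 91.5] [0.53367463 0.0640031  0.128     ]
1747 [48, 47] [358.7, 164.3] [ 0.5702294  -0.15880866  0.128     ]
1613 [48, 45] [467.5, 214.1] [ 0.57045117 -0.26072464  0.128     ]
1415 [41, 43] [301.9, 265.4] [ 0.47457209 -0.15531228  0.128     ]
43839 [560, 155] [286.3, 368.6] [ 0.36645625 -0.18924018  0.128     ]
```

View pics/w2.png

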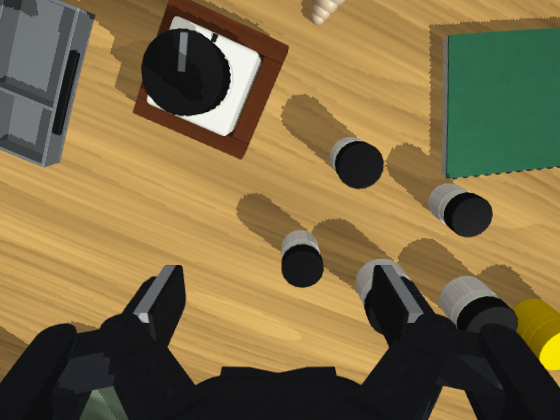

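```bash
python3 - <<'E'
from h import *
f=optics.grab_frame('wrist'); C=px2w(f,183,71,.128)
mk=px2w(f,214.5,38,.071); b0=px2w(f,182,70,.13); b1=px2w(f,183,35,.13)
print('mark',mk,'bar',b0,b1,np.degrees(np.arctan2(*(b1-b0)[1::-1])))
# shoulder corners (white)
g=f['frame'].min(2); m=(g>150).astype(np.uint8); m[130:]=0;m[:,280:]=0
n,l,s,c=cv2.connectedComponentsWithStats(m);i=1+s[1:,4].argmax();print(s[i])
ys,xs=np.nonzero(l==i);P=np.array([px2w(f,u,v,.07)[:2]*1000 for u,v in zip(xs,ys)],np.float32);print(cv2.minAreaRect(P))
E
```

```text
mark [ 0.61322842 -0.01581211  0.071     ] bar [ 0.58009502 -0.01551758  0.13      ] [ 0.60203104 -0.00848552  0.13      ] 17.774350695040074
[ 176   33   83   97 2710]
((578.7692260742188, -31.26385498046875), (50.18125915527344, 78.4416732788086), 89.3399429321289)
```

```bash
python3 -m handwheel '[{"dx":3.2,"dy":-2.35,"dz":0.3,"wx":0,"wy":0,"wz":0,"claw":100},{"dx":3.2,"dy":-2.35,"dz":0.3,"wx":0,"wy":0,"wz":0,"claw":100},{"dx":3.2,"dy":-2.35,"dz":0.3,"wx":0,"wy":0,"wz":0,"claw":100},{"dx":0,"dy":0,"dz":0,"wx":0,"wy":0,"wz":0,"claw":100},{"dx":0,"dy":0,"dz":0,"wx":0,"wy":0,"wz":0,"claw":100}]'
```

```text
clock: 3.92
position: [0.5753, -0.0176, 0.2222]
tool_rot: [3.141, 0.001, 0.405]
force: [0.4, -1.2, 0.1]
grip_width: 0.0849
finger_force: 0.0
```

```bash
python3 -m handwheel '[{"dx":0.3,"dy":-0.15,"dz":3,"wx":0,"wy":0,"wz":0,"claw":100},{"dx":0,"dy":0,"dz":3.2,"wx":0,"wy":0,"wz":0,"claw":100},{"dx":0,"dy":0,"dz":3.2,"wx":0,"wy":0,"wz":0,"claw":100},{"dx":0,"dy":0,"dz":3.3,"wx":0,"wy":0,"wz":0,"claw":100},{"dx":0,"dy":0,"dz":0,"wx":0,"wy":0,"wz":0,"claw":100}]'
python3 -m handwheel '[{"dx":0,"dy":0,"dz":0,"wx":0,"wy":0,"wz":0,"claw":75},{"dx":0,"dy":0,"dz":0,"wx":0,"wy":0,"wz":0,"claw":60},{"dx":0,"dy":0,"dz":0,"wx":0,"wy":0,"wz":0,"claw":60},{"dx":0,"dy":0,"dz":0,"wx":0,"wy":0,"wz":0,"claw":60},{"dx":0,"dy":0,"dz":0,"wx":0,"wy":0,"wz":0,"claw":60}]' 30
python3 -c "from h import *;st()"
```

```text
clock: 4.55
position: [0.5763, -0.0151, 0.0939]
tool_rot: [-3.141, 0.004, 0.405]
force: [-0.8, -0.2, 0.4]
grip_width: 0.0852
finger_force: 0.0
clock: 5.18
position: [0.5788, -0.0137, 0.0967]
tool_rot: [3.141, -0.002, 0.407]
force: [1.2, -0.5, 8.6]
grip_width: 0.0588
finger_force: 31.6
t 5.17 q [0.06, 0.63, -0.19, 1.83, 0.18, 0.7, -1.4] p [0.5788, -0.0137, 0.0967] rpy [3.1405, -0.0021, 0.4065] F [1.2, -0.5, 8.6] M [-0.23, 0.1, -0.03] w 0.0588 ff 31.6
```

```bash
python3 -m handwheel '[{"dx":0,"dy":0,"dz":-0.04,"wx":0,"wy":0,"wz":-0.11,"claw":60},{"dx":0,"dy":0,"dz":-0.03,"wx":0,"wy":0,"wz":-0.11,"claw":60},{"dx":0,"dy":0,"dz":-0.025,"wx":0,"wy":0,"wz":-0.11,"claw":60},{"dx":0,"dy":0,"dz":-0.025,"wx":0,"wy":0,"wz":-0.11,"claw":60}]'
python3 -c "from h import *;st()"
python3 -m handwheel '[{"dx":0,"dy":0,"dz":-0.025,"wx":0,"wy":0,"wz":-0.11,"claw":60},{"dx":0,"dy":0,"dz":-0.025,"wx":0,"wy":0,"wz":-0.11,"claw":60},{"dx":0,"dy":0,"dz":-0.025,"wx":0,"wy":0,"wz":-0.11,"claw":60},{"dx":0,"dy":0,"dz":-0.025,"wx":0,"wy":0,"wz":-0.11,"claw":60}]'
python3 -c "from h import *;st()"
```

```text
clock: 5.68
position: [0.5786, -0.0136, 0.0977]
tool_rot: [3.14, -0.001, 0.85]
force: [-0.2, 0.4, 4.3]
grip_width: 0.0588
finger_force: 31.4
t 5.67 q [0.14, 0.64, -0.31, 1.82, 0.28, 0.73, -1.04] p [0.5786, -0.0136, 0.0977] rpy [3.14, -0.0011, 0.8501] F [-0.2, 0.4, 4.3] M [-0.09, 0.07, -0.05] w 0.0588 ff 31.4
clock: 6.18
position: [0.5782, -0.0137, 0.0983]
tool_rot: [3.14, 0.0, 1.29]
force: [0.3, -0.4, -0.7]
grip_width: 0.059
finger_force: 32.3
t 6.17 q [0.22, 0.65, -0.43, 1.82, 0.38, 0.75, -0.69] p [0.5782, -0.0137, 0.0983] rpy [3.1404, 0.0001, 1.2901] F [0.3, -0.4, -0.7] M [-0.0, -0.0, 0.03] w 0.059 ff 32.3
```

```bash
python3 -m handwheel '[{"dx":0,"dy":0,"dz":-0.015,"wx":0,"wy":0,"wz":-0.05,"claw":60},{"dx":0,"dy":0,"dz":-0.015,"wx":0,"wy":0,"wz":-0.05,"claw":60},{"dx":0,"dy":0,"dz":0,"wx":0,"wy":0,"wz":0,"claw":60}]'
python3 -c "from h import *;st()"
python3 -m handwheel '[{"dx":0,"dy":0,"dz":-0.01,"wx":0,"wy":0,"wz":-0.05,"claw":60},{"dx":0,"dy":0,"dz":-0.01,"wx":0,"wy":0,"wz":-0.04,"claw":60},{"dx":0,"dy":0,"dz":0,"wx":0,"wy":0,"wz":0,"claw":60}]'
python3 -c "from h import *;st()"
```

```text
clock: 6.55
position: [0.578, -0.0137, 0.0984]
tool_rot: [3.141, 0.0, 1.386]
force: [0.3, -0.1, -0.8]
grip_width: 0.0591
finger_force: 32.3
t 6.55 q [0.24, 0.65, -0.45, 1.82, 0.4, 0.76, -0.61] p [0.578, -0.0137, 0.0984] rpy [3.1409, 0.0001, 1.3862] F [0.3, -0.1, -0.8] M [-0.02, 0.0, 0.04] w 0.0591 ff 32.3
clock: 6.92
position: [0.5779, -0.0135, 0.0981]
tool_rot: [3.141, -0.0, 1.476]
force: [0.2, -0.6, -0.9]
grip_width: 0.0591
finger_force: 32.3
t 6.92 q [0.25, 0.66, -0.47, 1.82, 0.41, 0.77, -0.53] p [0.5779, -0.0135, 0.0981] rpy [3.1415, -0.0, 1.4762] F [0.2, -0.6, -0.9] M [-0.01, -0.03, -0.01] w 0.0591 ff 32.3
```

```bash
python3 -m handwheel '[{"dx":0,"dy":0,"dz":0,"wx":0,"wy":0,"wz":0,"claw":85},{"dx":0,"dy":0,"dz":0,"wx":0,"wy":0,"wz":0,"claw":100},{"dx":0,"dy":0,"dz":-4,"wx":0,"wy":0,"wz":0,"claw":100},{"dx":-2,"dy":0,"dz":-5,"wx":0,"wy":0,"wz":0,"claw":100},{"dx":-3.5,"dy":0,"dz":-2,"wx":0,"wy":0,"wz":0,"claw":100},{"dx":-3.5,"dy":0,"dz":0,"wx":0,"wy":0,"wz":0,"claw":100},{"dx":0,"dy":0,"dz":0,"wx":0,"wy":0,"wz":0,"claw":100}]'
python3 - <<'E'
from h import *
st(); f=save('wrist','w3.png')
for l in lids(f): print(l[0],l[1],l[2],px2w(f,*l[2],.12))
g=save('scene','s3.png'); cv2.imwrite('pics/s3c.png',cv2.resize(g['frame'][170:260,250:350],None,fx=5,fy=5,interpolation=cv2.INTER_CUBIC))
for z in (.092+.036,.084+.036): print(z,w2px(g,[.578,-.0145,z]),w2px(g,[.578,-.0145,z-.036]))
for l in lids(g): 
  if 280<l[2][0]<320: print(l)
E
```

```text
clock: 7.8
position: [0.569, -0.1061, 0.2081]
tool_rot: [3.142, 0.001, 1.472]
force: [-0.6, 0.2, -0.9]
grip_width: 0.0858
finger_force: 0.0
t 7.8 q [0.46, 0.52, -0.53, 1.73, 0.31, 0.98, -0.29] p [0.569, -0.1061, 0.2081] rpy [3.1415, 0.0012, 1.4724] F [-0.6, 0.2, -0.9] M [-0.0, -0.06, -0.01] w 0.0858 ff 0.0
6698 [96, 115] [277.2, 71.7] [ 0.57828867 -0.00920401  0.12      ]
1657 [45, 46] [280.3, 259.5] [ 0.56708725 -0.14670784  0.12      ]
45330 [560, 177] [273.1, 367.3] [ 0.5501202  -0.25526725  0.12      ]
0.128 [300.2995579  192.94716815] [299.72532229 204.18397252]
0.12 [300.17025019 195.47646101] [299.60033834 206.63127021]
(np.int32(461), [40, 22], [302.5, 200.4], [0.5459, 0.0236], [0.5347, 0.0338])
```

View pics/w3.png

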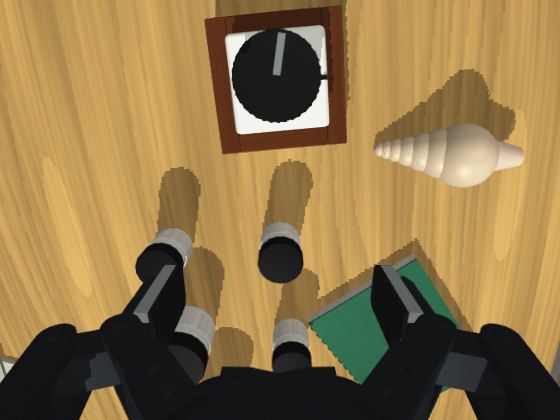

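View pics/s3c.png

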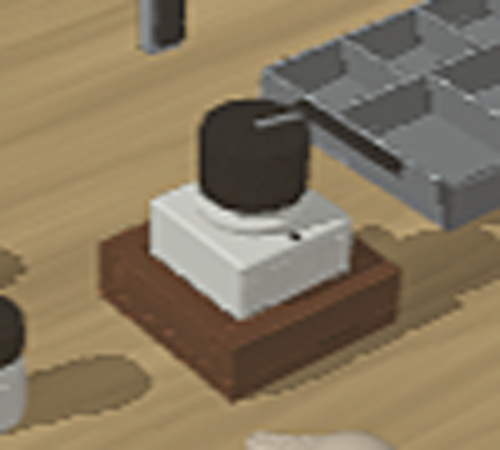

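The wrist view shows the cap at (277,72), with its bar pointing up the image and about 80° anticlockwise of the mark at (323,76). I compare the cap's height with the first scene picture to see whether it has dropped.

```bash
python3 - <<'E'
from h import *
for n in ('scene0','s3'):
    g=cv2.imread(f'pics/{n}.png').max(2).astype(int)
    print(n,'col302',g[184:216,302].tolist());print('col297',g[184:216,297].tolist())
f=optics.grab_frame('wrist')
b0=px2w(f,276,75,.122);b1=px2w(f,283,33,.122);mk=px2w(f,323,76,.071);print(mk,b1,b0,np.degrees(np.arctan2(*(b1-b0)[1::-1])))
E
```

```text
scene0 col302 [90, 92, 84, 77, 48, 51, 52, 51, 45, 139, 86, 47, 50, 52, 53, 54, 50, 49, 50, 50, 50, 50, 51, 49, 51, 47, 35, 142, 139, 182, 204, 184]
col297 [121, 126, 125, 133, 45, 49, 52, 52, 53, 53, 52, 53, 54, 52, 53, 52, 51, 51, 50, 51, 51, 51, 51, 52, 49, 41, 107, 170, 193, 199, 202, 186]
s3 col302 [142, 133, 117, 132, 141, 112, 48, 53, 53, 47, 143, 78, 53, 57, 57, 57, 57, 57, 53, 53, 54, 54, 54, 54, 54, 53, 52, 45, 82, 154, 214, 189]
col297 [167, 173, 169, 168, 169, 187, 47, 52, 57, 56, 56, 57, 57, 57, 57, 57, 57, 55, 55, 55, 55, 55, 55, 56, 57, 54, 54, 43, 107, 185, 211, 190]
[ 0.61494761 -0.00888293  0.071     ] [0.58418858 0.01719373 0.122     ] [ 0.57727839 -0.00795875  0.122     ] 74.63801855803682
```

```bash
python3 -c "from h import *;go(.578,-.0136,.0885)"
python3 -m handwheel '[{"dx":4.6,"dy":0,"dz":0,"wx":0,"wy":0,"wz":0,"claw":100},{"dx":4.6,"dy":0,"dz":0,"wx":0,"wy":0,"wz":0,"claw":100},{"dx":0,"dy":0,"dz":2,"wx":0,"wy":0,"wz":0,"claw":100},{"dx":0,"dy":0,"dz":0,"wx":0,"wy":0,"wz":0,"claw":100}]'
python3 -c "from h import *;go(.578,-.0136,.0885)"
```

```text
cm dx 8.91 dy 0.02 dz 11.94 
clock: 8.45
position: [0.5773, -0.0103, 0.187]
tool_rot: [-3.139, 0.0, 1.479]
force: [0.8, 0.2, 0.4]
grip_width: 0.0856
finger_force: 0.0
cm dx -0.32 dy 0.10 dz 9.85
```

```bash
python3 -m handwheel '[{"dx":-0.3,"dy":0.1,"dz":3,"wx":0,"wy":0,"wz":0,"claw":100},{"dx":0,"dy":0,"dz":3,"wx":0,"wy":0,"wz":0,"claw":100},{"dx":0,"dy":0,"dz":3,"wx":0,"wy":0,"wz":0,"claw":100},{"dx":0,"dy":0,"dz":0.7,"wx":0,"wy":0,"wz":0,"claw":80},{"dx":0,"dy":0,"dz":0,"wx":0,"wy":0,"wz":0,"claw":60},{"dx":0,"dy":0,"dz":0,"wx":0,"wy":0,"wz":0,"claw":60},{"dx":0,"dy":0,"dz":0,"wx":0,"wy":0,"wz":0,"claw":60},{"dx":0,"dy":0,"dz":0,"wx":0,"wy":0,"wz":0,"claw":60}]' 40
python3 -c "from h import *;st()"
python3 -m handwheel '[{"dx":0,"dy":0,"dz":0.025,"wx":0,"wy":0,"wz":0.11,"claw":60},{"dx":0,"dy":0,"dz":0.025,"wx":0,"wy":0,"wz":0.11,"claw":60},{"dx":0,"dy":0,"dz":0.025,"wx":0,"wy":0,"wz":0.11,"claw":60},{"dx":0,"dy":0,"dz":0.025,"wx":0,"wy":0,"wz":0.11,"claw":60}]'
python3 -c "from h import *;st()"
```

```text
clock: 9.45
position: [0.579, -0.0146, 0.0915]
tool_rot: [3.141, 0.0, 1.477]
force: [-0.3, -0.6, -0.8]
grip_width: 0.0585
finger_force: 43.0
t 9.45 q [0.25, 0.67, -0.47, 1.82, 0.43, 0.76, -0.54] p [0.579, -0.0146, 0.0915] rpy [3.1409, 0.0, 1.4766] F [-0.3, -0.6, -0.8] M [0.02, 0.02, 0.0] w 0.0585 ff 43.0
clock: 9.95
position: [0.5788, -0.0145, 0.0902]
tool_rot: [3.141, -0.0, 1.033]
force: [0.4, -0.8, 0.0]
grip_width: 0.0587
finger_force: 42.9
t 9.95 q [0.18, 0.65, -0.36, 1.82, 0.33, 0.73, -0.9] p [0.5788, -0.0145, 0.0902] rpy [3.1414, -0.0001, 1.0332] F [0.4, -0.8, 0.0] M [-0.04, -0.0, 0.03] w 0.0587 ff 42.9
```

```bash
python3 -m handwheel '[{"dx":0,"dy":0,"dz":0.025,"wx":0,"wy":0,"wz":0.11,"claw":60},{"dx":0,"dy":0,"dz":0.025,"wx":0,"wy":0,"wz":0.11,"claw":60},{"dx":0,"dy":0,"dz":0.025,"wx":0,"wy":0,"wz":0.11,"claw":60},{"dx":0,"dy":0,"dz":0.025,"wx":0,"wy":0,"wz":0.11,"claw":60},{"dx":0,"dy":0,"dz":0.025,"wx":0,"wy":0,"wz":0.11,"claw":60},{"dx":0,"dy":0,"dz":0.02,"wx":0,"wy":0,"wz":0.09,"claw":60}]'
python3 -c "from h import *;st()"
python3 -m handwheel '[{"dx":0,"dy":0,"dz":0.01,"wx":0,"wy":0,"wz":0.05,"claw":60},{"dx":0,"dy":0,"dz":0.01,"wx":0,"wy":0,"wz":0.05,"claw":60},{"dx":0,"dy":0,"dz":0,"wx":0,"wy":0,"wz":0,"claw":60}]'
python3 -c "from h import *;st()"
```

```text
clock: 10.7
position: [0.5789, -0.0145, 0.0888]
tool_rot: [3.142, -0.0, 0.393]
force: [0.5, 0.0, 0.3]
grip_width: 0.0587
finger_force: 42.9
t 10.7 q [0.06, 0.64, -0.19, 1.83, 0.18, 0.69, -1.41] p [0.5789, -0.0145, 0.0888] rpy [3.1415, -0.0003, 0.3935] F [0.5, 0.0, 0.3] M [0.01, 0.01, 0.02] w 0.0587 ff 42.9
clock: 11.08
position: [0.5788, -0.0144, 0.0885]
tool_rot: [3.142, -0.0, 0.297]
force: [0.1, -0.3, -1.1]
grip_width: 0.0587
finger_force: 42.9
t 11.07 q [0.04, 0.64, -0.17, 1.83, 0.16, 0.69, -1.49] p [0.5788, -0.0144, 0.0885] rpy [3.1415, -0.0002, 0.2972] F [0.1, -0.3, -1.1] M [0.06, -0.0, -0.03] w 0.0587 ff 42.9
```

```bash
for i in 1; do python3 -m handwheel '[{"dx":0,"dy":0,"dz":0.01,"wx":0,"wy":0,"wz":0.04,"claw":60},{"dx":0,"dy":0,"dz":0.01,"wx":0,"wy":0,"wz":0.04,"claw":60},{"dx":0,"dy":0,"dz":0,"wx":0,"wy":0,"wz":0,"claw":60}]' >/dev/null;  python3 -c "from h import *;st()"; done
python3 -m handwheel '[{"dx":0,"dy":0,"dz":0.01,"wx":0,"wy":0,"wz":0.04,"claw":60},{"dx":0,"dy":0,"dz":0.01,"wx":0,"wy":0,"wz":0.03,"claw":60},{"dx":0,"dy":0,"dz":0,"wx":0,"wy":0,"wz":0,"claw":60}]' >/dev/null;  python3 -c "from h import *;st()"
python3 -m handwheel '[{"dx":0,"dy":0,"dz":0,"wx":0,"wy":0,"wz":0.03,"claw":60},{"dx":0,"dy":0,"dz":0,"wx":0,"wy":0,"wz":0.03,"claw":60},{"dx":0,"dy":0,"dz":0,"wx":0,"wy":0,"wz":0,"claw":60}]' >/dev/null;  python3 -c "from h import *;st()"
```

```text
t 11.45 q [0.02, 0.64, -0.14, 1.83, 0.14, 0.68, -1.55] p [0.5788, -0.0145, 0.0882] rpy [3.1415, -0.0001, 0.216] F [-0.1, 0.1, 0.8] M [0.02, -0.01, -0.02] w 0.0587 ff 42.9
t 11.82 q [0.01, 0.64, -0.13, 1.83, 0.12, 0.68, -1.61] p [0.5786, -0.0147, 0.0879] rpy [3.1414, 0.0004, 0.1461] F [-2.1, -1.2, 1.9] M [-0.22, 0.43, 0.03] w 0.0588 ff 43.2
t 12.2 q [-0.0, 0.64, -0.11, 1.83, 0.1, 0.68, -1.65] p [0.5788, -0.0144, 0.088] rpy [-3.1416, -0.0001, 0.0863] F [-1.0, 0.2, 0.7] M [0.01, 0.3, 0.09] w 0.0586 ff 43.1
```

```bash
python3 -m handwheel '[{"dx":0,"dy":0,"dz":0,"wx":0,"wy":0,"wz":0.03,"claw":60},{"dx":0,"dy":0,"dz":0,"wx":0,"wy":0,"wz":0.03,"claw":60},{"dx":0,"dy":0,"dz":0,"wx":0,"wy":0,"wz":0,"claw":60}]' 60 >/dev/null;  python3 -c "from h import *;st()"
python3 -m handwheel '[{"dx":0,"dy":0,"dz":0,"wx":0,"wy":0,"wz":0.04,"claw":60},{"dx":0,"dy":0,"dz":0,"wx":0,"wy":0,"wz":0.03,"claw":60},{"dx":0,"dy":0,"dz":0,"wx":0,"wy":0,"wz":0,"claw":60}]' >/dev/null;  python3 -c "from h import *;st()"
```

```text
t 12.57 q [-0.01, 0.64, -0.09, 1.83, 0.09, 0.68, -1.7] p [0.5782, -0.0141, 0.0879] rpy [-3.1415, 0.0013, 0.0264] F [-5.7, 1.9, 3.6] M [0.52, 1.35, 0.83] w 0.0582 ff 64.3
t 12.95 q [-0.03, 0.64, -0.08, 1.83, 0.07, 0.67, -1.75] p [0.5783, -0.0139, 0.0879] rpy [-3.1416, 0.0009, -0.0421] F [-5.9, 2.8, 4.2] M [0.79, 1.21, 1.85] w 0.0583 ff 66.9
```

```bash
python3 -m handwheel '[{"dx":0,"dy":0,"dz":0,"wx":0,"wy":0,"wz":0,"claw":85},{"dx":0,"dy":0,"dz":0,"wx":0,"wy":0,"wz":0,"claw":100},{"dx":0,"dy":0,"dz":-4,"wx":0,"wy":0,"wz":0,"claw":100},{"dx":-2,"dy":0,"dz":-5,"wx":0,"wy":0,"wz":0,"claw":100},{"dx":-3.5,"dy":0,"dz":-2,"wx":0,"wy":0,"wz":0,"claw":100},{"dx":-3.5,"dy":0,"dz":0,"wx":0,"wy":0,"wz":0,"claw":100},{"dx":0,"dy":0,"dz":0,"wx":0,"wy":0,"wz":0,"claw":100}]'
python3 - <<'E'
from h import *
st(); f=save('wrist','w4.png'); cv2.imwrite('pics/w4c.png',cv2.resize(f['frame'][0:200,180:400],None,fx=2.5,fy=2.5,interpolation=cv2.INTER_CUBIC))
g=save('scene','s4.png').get('frame').max(2);print(g[184:216,302].tolist(),g[184:216,297].tolist())
E
```

```text
clock: 13.82
position: [0.4874, -0.0109, 0.1986]
tool_rot: [3.141, -0.001, -0.044]
force: [0.5, -0.2, 0.5]
grip_width: 0.0855
finger_force: 0.0
t 13.82 q [-0.02, 0.35, -0.09, 1.99, 0.04, 0.81, -1.76] p [0.4874, -0.0109, 0.1986] rpy [3.1415, -0.0005, -0.044] F [0.5, -0.2, 0.5] M [-0.06, 0.04, 0.02] w 0.0855 ff 0.0
[141, 132, 116, 132, 135, 136, 135, 49, 53, 57, 55, 51, 105, 137, 108, 50, 53, 56, 57, 53, 55, 54, 55, 53, 53, 53, 55, 54, 50, 33, 161, 198] [166, 172, 168, 167, 164, 170, 182, 60, 50, 56, 57, 57, 58, 56, 58, 58, 57, 59, 57, 55, 55, 55, 55, 55, 54, 56, 55, 55, 45, 51, 226, 193]
```

View pics/w4c.png

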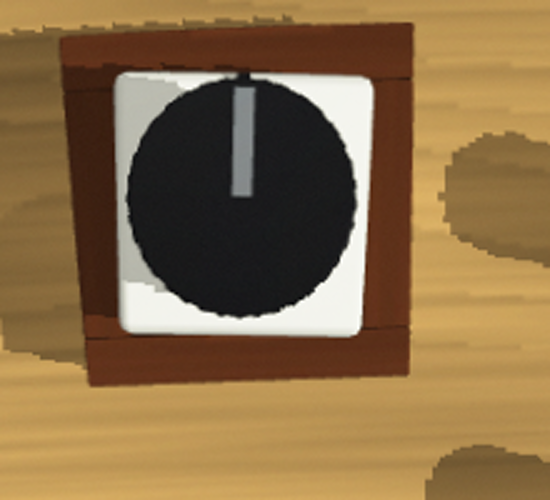

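The bar (243,140) now points at the mark (243,75), and the cap sits another pixel lower, so the bottle is closed. Next I grip the cap and lift the bottle.

```bash
python3 -m handwheel '[{"dx":4.6,"dy":0.1,"dz":0,"wx":0,"wy":0,"wz":0,"claw":100},{"dx":4.6,"dy":0,"dz":0,"wx":0,"wy":0,"wz":0,"claw":100},{"dx":0,"dy":0,"dz":2,"wx":0,"wy":0,"wz":-0.03,"claw":100},{"dx":0,"dy":0,"dz":0,"wx":0,"wy":0,"wz":0,"claw":100}]'
python3 -c "from h import *;go(.5785,-.0143,.0855)"
```

```text
clock: 14.42
position: [0.5805, -0.0158, 0.1762]
tool_rot: [3.142, 0.003, -0.014]
force: [-0.2, 0.2, 0.3]
grip_width: 0.0849
finger_force: 0.0
cm dx -0.20 dy -0.14 dz 9.07
```

```bash
python3 -m handwheel '[{"dx":-0.2,"dy":-0.15,"dz":3,"wx":0,"wy":0,"wz":0,"claw":100},{"dx":0,"dy":0,"dz":3,"wx":0,"wy":0,"wz":0,"claw":100},{"dx":0,"dy":0,"dz":2.8,"wx":0,"wy":0,"wz":0,"claw":100},{"dx":0,"dy":0,"dz":0.2,"wx":0,"wy":0,"wz":0,"claw":75},{"dx":0,"dy":0,"dz":0,"wx":0,"wy":0,"wz":0,"claw":55},{"dx":0,"dy":0,"dz":0,"wx":0,"wy":0,"wz":0,"claw":55},{"dx":0,"dy":0,"dz":0,"wx":0,"wy":0,"wz":0,"claw":55},{"dx":0,"dy":0,"dz":0,"wx":0,"wy":0,"wz":0,"claw":55}]' 80
python3 -c "from h import *;st()"
python3 -m handwheel '[{"dx":0,"dy":0,"dz":-0.5,"wx":0,"wy":0,"wz":0,"claw":55},{"dx":0,"dy":0,"dz":-1,"wx":0,"wy":0,"wz":0,"claw":55},{"dx":0,"dy":0,"dz":-1.5,"wx":0,"wy":0,"wz":0,"claw":55},{"dx":0,"dy":0,"dz":-2,"wx":0,"wy":0,"wz":0,"claw":55},{"dx":0,"dy":0,"dz":-2.5,"wx":0,"wy":0,"wz":0,"claw":55},{"dx":0,"dy":0,"dz":0,"wx":0,"wy":0,"wz":0,"claw":55}]'
python3 - <<'E'
from h import *
st(); f=save('top','t5.png'); 
th=np.radians(.5); c=np.array([.508,.2604]); R=np.array([[np.cos(th),-np.sin(th)],[np.sin(th),np.cos(th)]])
for n,p in dict(large=(.032,.08),m0=(.032,-.012),m1=(.032,-.092),s0=(-.052,.099),s1=(-.052,.033),s2=(-.052,-.033),s3=(-.052,-.099)).items():
    w=c+R@p; print(n,w.round(4)); q=w2px(f,[*w,.005]); cv2.circle(f['frame'],tuple(q.astype(int)),1,(0,0,255),-1)
for s in [(.086,.134),(.086,-.134),(-.086,.134),(-.086,-.134)]:
    w=c+R@s; cv2.circle(f['frame'],tuple(w2px(f,[*w,.03]).astype(int)),1,(0,255,0),-1)
cv2.imwrite('pics/t5c.png',cv2.resize(f['frame'][170:290,80:280],None,fx=4,fy=4,interpolation=cv2.INTER_CUBIC))
go(*(c+R@[.032,.08]))
E
```

```text
clock: 15.42
position: [0.5793, -0.0141, 0.0887]
tool_rot: [-3.142, -0.001, -0.013]
force: [0.3, 0.1, 7.3]
grip_width: 0.0576
finger_force: 85.6
t 15.43 q [-0.02, 0.64, -0.08, 1.83, 0.08, 0.68, -1.73] p [0.5793, -0.0141, 0.0887] rpy [-3.1415, -0.0015, -0.0134] F [0.3, 0.1, 7.3] M [0.02, 0.06, 0.01] w 0.0576 ff 85.6
clock: 16.18
position: [0.5798, -0.0141, 0.1651]
tool_rot: [-3.141, -0.004, -0.013]
force: [0.2, 0.7, -6.4]
grip_width: 0.0577
finger_force: 86.8
t 16.18 q [-0.02, 0.53, -0.09, 1.79, 0.06, 0.83, -1.72] p [0.5798, -0.0141, 0.1651] rpy [-3.1414, -0.0035, -0.0134] F [0.2, 0.7, -6.4] M [0.01, -0.07, -0.01] w 0.0577 ff 86.8
large [0.5393 0.3407]
m0 [0.5401 0.2487]
m1 [0.5408 0.1687]
s0 [0.4551 0.3589]
s1 [0.4557 0.2929]
s2 [0.4563 0.2269]
s3 [0.4569 0.1609]
cm dx -4.44 dy -35.42
```

View pics/t5c.png

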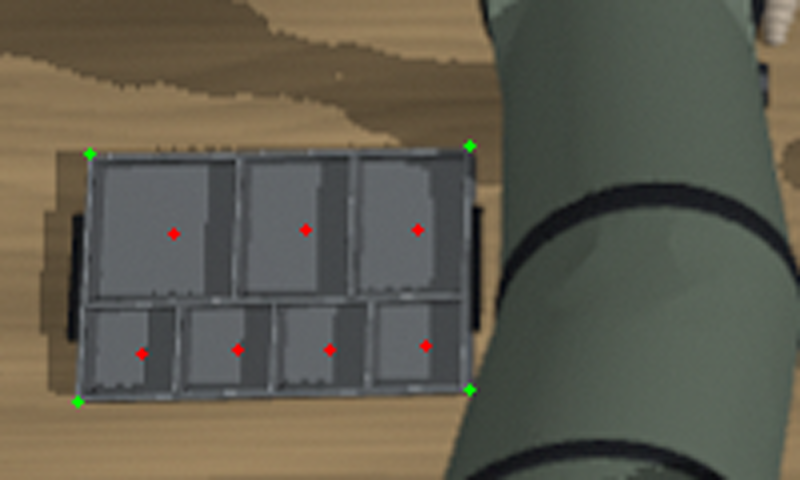

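Seen from above, the computed bay centres fall inside their compartments and the caddy corners match to about 1 px. The lift force (-6.4 N) shows the bottle is carried, so I move it over the large bay.

```bash
python3 -m handwheel '[{"dx":-0.3,"dy":-2.5,"dz":0,"wx":0,"wy":0,"wz":0,"claw":55},{"dx":-0.55,"dy":-4.2,"dz":0,"wx":0,"wy":0,"wz":0,"claw":55},{"dx":-0.6,"dy":-4.6,"dz":0,"wx":0,"wy":0,"wz":0,"claw":55},{"dx":-0.6,"dy":-4.6,"dz":0,"wx":0,"wy":0,"wz":0,"claw":55},{"dx":-0.6,"dy":-4.6,"dz":0,"wx":0,"wy":0,"wz":0,"claw":55},{"dx":-0.6,"dy":-4.6,"dz":0,"wx":0,"wy":0,"wz":0,"claw":55},{"dx":-0.6,"dy":-4.6,"dz":0,"wx":0,"wy":0,"wz":0,"claw":55},{"dx":-0.3,"dy":-3,"dz":0,"wx":0,"wy":0,"wz":0,"claw":55}]'
python3 -m handwheel '[{"dx":-0.25,"dy":-2.7,"dz":0,"wx":0,"wy":0,"wz":0,"claw":55},{"dx":0,"dy":0,"dz":0,"wx":0,"wy":0,"wz":0,"claw":55},{"dx":0,"dy":0,"dz":0,"wx":0,"wy":0,"wz":0,"claw":55}]'
python3 - <<'E'
from h import *
st(); go(.539,.340,.0817)
f=save('wrist','w6.png')
E
```

```text
clock: 17.23
position: [0.5402, 0.3157, 0.1616]
tool_rot: [3.141, 0.002, -0.011]
force: [0.1, 0.6, -6.0]
grip_width: 0.058
finger_force: 86.8
clock: 17.6
position: [0.5392, 0.3396, 0.162]
tool_rot: [3.14, 0.001, -0.013]
force: [-0.5, -0.9, -5.3]
grip_width: 0.0578
finger_force: 86.9
t 17.6 q [-0.59, 0.62, -0.11, 1.62, 0.08, 0.91, -2.3] p [0.5392, 0.3396, 0.162] rpy [3.1403, 0.0011, -0.0135] F [-0.5, -0.9, -5.3] M [-0.01, 0.04, 0.03] w 0.0578 ff 86.9
cm dx -0.02 dy -0.04 dz 8.03
```

View pics/w6.png

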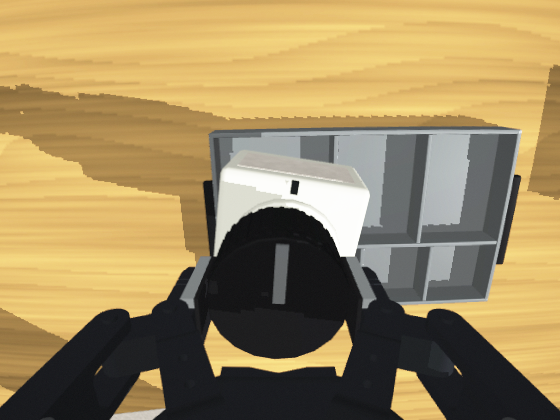

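```bash
python3 - <<'E'
from h import *
f=optics.grab_frame('wrist')
a=lambda p,q:np.degrees(np.arctan2(*(q-p)[1::-1]))
g=f['frame'].max(2)
for zt in (.191,.194):
    b0=px2w(f,278,303,zt);b1=px2w(f,282.5,245,zt);print('bar',b0,b1,a(b0,b1))
    m=px2w(f,295,187,zt-.047);print('mark',m,'ang from tcp',a(np.array([.5392,.3396,m[2]]),m))
    p,q=px2w(f,220,168,zt-.048),px2w(f,369,191,zt-.048);print('edge',p,q,a(q,p)-90,np.linalg.norm(p-q))
    p,q=px2w(f,240,151,zt-.106),px2w(f,358,171,zt-.106)
    print('bottom',p,q,a(q,p)-90,np.linalg.norm(p-q))
p,q=px2w(f,212,132,.03),px2w(f,520,130,.03);print('caddy',p,q,a(q,p)-90,np.linalg.norm(p-q))
E
```

```text
bar [0.53948526 0.34037437 0.191     ] [0.56557035 0.33829785 0.191     ] -4.551481649927387
mark [0.57566378 0.3311662  0.144     ] ang from tcp -13.023072174095983
edge [0.58584334 0.36884261 0.143     ] [0.57276341 0.29286928 0.143     ] -9.768552926715557 0.07709105941274173
bottom [0.58525712 0.36511768 0.085     ] [0.57048394 0.28483192 0.085     ] -10.42622374902544 0.08163363562578935
bar [0.54158559 0.34035016 0.194     ] [0.5669843  0.33832827 0.194     ] -4.551481649927358
mark [0.57647694 0.33132063 0.147     ] ang from tcp -12.52237536079001
edge [0.58646298 0.36829842 0.146     ] [0.57362524 0.2937319  0.146     ] -9.768552926715628 0.07566355167626489
bottom [0.5857214  0.36476775 0.088     ] [0.57114966 0.28557673 0.088     ] -10.426223749025525 0.08052050967421519
caddy [0.59294399 0.39403484 0.03      ] [0.59353181 0.13091573 0.03      ] 0.12800179234629638 0.26311976455184094
```

The bottle has swung about 6–10° clockwise in the grip, so the cap has opened by about 6°. I turn the tool back 10°, set the bottle down, then tighten it again.

```bash
python3 -m handwheel '[{"dx":0,"dy":0,"dz":0.5,"wx":0,"wy":0,"wz":-0.03,"claw":55},{"dx":0,"dy":0,"dz":1,"wx":0,"wy":0,"wz":-0.05,"claw":55},{"dx":0,"dy":0,"dz":1,"wx":0,"wy":0,"wz":-0.05,"claw":55},{"dx":0,"dy":0,"dz":0.5,"wx":0,"wy":0,"wz":-0.04,"claw":55},{"dx":0,"dy":0,"dz":0,"wx":0,"wy":0,"wz":0,"claw":55}]'
python3 - <<'E'
from h import *
st(); go(.539,.340,.0817)
f=save('wrist','w7.png');cv2.imwrite('pics/w7c.png',f['frame'][80:380,100:540])
E
```

```text
clock: 18.32
position: [0.5394, 0.3401, 0.1326]
tool_rot: [3.141, 0.001, 0.157]
force: [-0.4, 0.0, -5.4]
grip_width: 0.0575
finger_force: 86.9
t 18.32 q [-0.56, 0.65, -0.15, 1.64, 0.12, 0.85, -2.17] p [0.5394, 0.3401, 0.1326] rpy [3.1414, 0.0006, 0.1569] F [-0.4, 0.0, -5.4] M [0.03, 0.07, -0.01] w 0.0575 ff 86.9
cm dx -0.04 dy -0.00 dz 5.09
```

View pics/w7c.png

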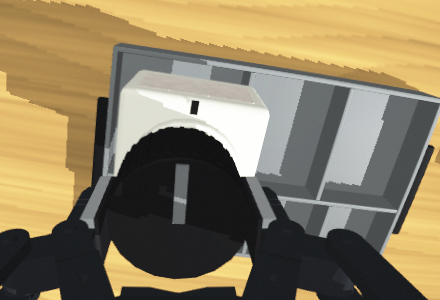

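The bottle edges now run parallel to the caddy edge (about 8° against 9.7° in the image), and the bottle sits inside the large bay. Next I lower it.

```bash
python3 -m handwheel '[{"dx":0,"dy":0,"dz":1.2,"wx":0,"wy":0,"wz":0,"claw":55},{"dx":0,"dy":0,"dz":1.4,"wx":0,"wy":0,"wz":0,"claw":55},{"dx":0,"dy":0,"dz":1.2,"wx":0,"wy":0,"wz":0,"claw":55},{"dx":0,"dy":0,"dz":0.7,"wx":0,"wy":0,"wz":0,"claw":55},{"dx":0,"dy":0,"dz":0,"wx":0,"wy":0,"wz":0,"claw":55}]'
python3 -m handwheel '[{"dx":0,"dy":0,"dz":0.2,"wx":0,"wy":0,"wz":0,"claw":55},{"dx":0,"dy":0,"dz":0.2,"wx":0,"wy":0,"wz":0,"claw":55},{"dx":0,"dy":0,"dz":0,"wx":0,"wy":0,"wz":0,"claw":55}]'
python3 -m handwheel '[{"dx":0,"dy":0,"dz":0.1,"wx":0,"wy":0,"wz":0,"claw":55},{"dx":0,"dy":0,"dz":0.1,"wx":0,"wy":0,"wz":0,"claw":55},{"dx":0,"dy":0,"dz":0,"wx":0,"wy":0,"wz":0,"claw":55}]'
```

```text
clock: 19.0
position: [0.5392, 0.3403, 0.0873]
tool_rot: [3.141, 0.001, 0.157]
force: [0.3, -0.6, -5.1]
grip_width: 0.0578
finger_force: 87.1
clock: 19.38
position: [0.5398, 0.3403, 0.0842]
tool_rot: [-3.142, -0.001, 0.157]
force: [-0.0, -1.6, -2.0]
grip_width: 0.0579
finger_force: 87.6
clock: 19.75
position: [0.5398, 0.3404, 0.0823]
tool_rot: [-3.142, -0.001, 0.157]
force: [0.5, -4.2, 4.7]
grip_width: 0.0579
finger_force: 88.2
```

```bash
python3 -m handwheel '[{"dx":0,"dy":0,"dz":0.1,"wx":0,"wy":0,"wz":0,"claw":55},{"dx":0,"dy":0,"dz":0.05,"wx":0,"wy":0,"wz":0.03,"claw":55},{"dx":0,"dy":0,"dz":0,"wx":0,"wy":0,"wz":0.03,"claw":55},{"dx":0,"dy":0,"dz":0,"wx":0,"wy":0,"wz":0.03,"claw":55},{"dx":0,"dy":0,"dz":0,"wx":0,"wy":0,"wz":0,"claw":55}]'
python3 -c "from h import *;st()"
python3 -m handwheel '[{"dx":0,"dy":0,"dz":0,"wx":0,"wy":0,"wz":0.03,"claw":55},{"dx":0,"dy":0,"dz":0,"wx":0,"wy":0,"wz":0.03,"claw":55},{"dx":0,"dy":0,"dz":0,"wx":0,"wy":0,"wz":0,"claw":55}]'
python3 - <<'E'
from h import *
st()
f=save('wrist','w8.png');cv2.imwrite('pics/w8c.png',f['frame'][80:380,100:540])
E
```

```text
clock: 20.38
position: [0.5407, 0.3402, 0.0816]
tool_rot: [-3.141, -0.002, 0.066]
force: [1.1, -6.8, 14.3]
grip_width: 0.0579
finger_force: 89.2
t 20.38 q [-0.58, 0.72, -0.11, 1.67, 0.11, 0.76, -2.25] p [0.5407, 0.3402, 0.0816] rpy [-3.1414, -0.0023, 0.0657] F [1.1, -6.8, 14.3] M [-1.75, -0.42, 0.06] w 0.0579 ff 89.2
clock: 20.75
position: [0.5404, 0.3408, 0.0816]
tool_rot: [-3.141, -0.002, 0.006]
force: [1.4, -4.1, 13.9]
grip_width: 0.0578
finger_force: 89.0
t 20.75 q [-0.59, 0.72, -0.1, 1.67, 0.1, 0.75, -2.3] p [0.5404, 0.3408, 0.0816] rpy [-3.1405, -0.0022, 0.0062] F [1.4, -4.1, 13.9] M [-1.06, -0.13, 0.14] w 0.0578 ff 89.0
```

View pics/w8c.png

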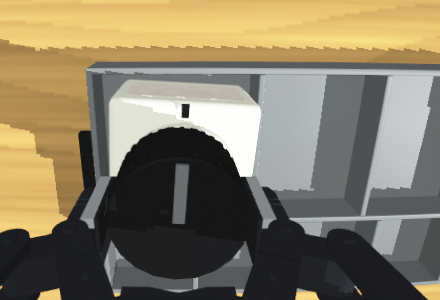

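```bash
cat > ang.py <<'E'
from h import *
def rep(f,b0,b1,m,e0,e1,zt=.111):
    a=lambda p,q:round(np.degrees(np.arctan2(*(q-p)[1::-1])),1)
    B0,B1,M,P,Q=px2w(f,*b0,zt),px2w(f,*b1,zt),px2w(f,*m,zt-.047),px2w(f,*e0,zt-.048),px2w(f,*e1,zt-.048)
    print('bar',a(B0,B1),'edge',a(Q,P)-90,np.linalg.norm(P-Q),'mark',M,'centre->mark',a(np.array([*monitor.observe()['position'][:2],0]),M))
E
python3 - <<'E'
from ang import *
f=optics.grab_frame('wrist'); rep(f,(279,302),(283,244),(285,191),(209,180),(360,193))
E
python3 -m handwheel '[{"dx":0,"dy":0,"dz":0,"wx":0,"wy":0,"wz":0.03,"claw":55},{"dx":0,"dy":0,"dz":0,"wx":0,"wy":0,"wz":0.03,"claw":55},{"dx":0,"dy":0,"dz":0,"wx":0,"wy":0,"wz":0.03,"claw":55},{"dx":0,"dy":0,"dz":0,"wx":0,"wy":0,"wz":0,"claw":55}]'
python3 - <<'E'
from ang import *
st()
f=save('wrist','w9.png');cv2.imwrite('pics/w9c.png',f['frame'][80:380,100:540])
E
```

```text
bar -2.9 edge -4.700000000000003 0.07754776953507028 mark [0.57490382 0.3384933  0.064     ] centre->mark -3.9
clock: 21.35
position: [0.5402, 0.3414, 0.0816]
tool_rot: [-3.14, -0.002, -0.083]
force: [1.3, -1.0, 13.8]
grip_width: 0.058
finger_force: 89.0
t 21.35 q [-0.61, 0.72, -0.08, 1.67, 0.07, 0.75, -2.37] p [0.5402, 0.3414, 0.0816] rpy [-3.1397, -0.0019, -0.0833] F [1.3, -1.0, 13.8] M [-0.51, 0.03, 0.2] w 0.058 ff 89.0
```

View pics/w9c.png

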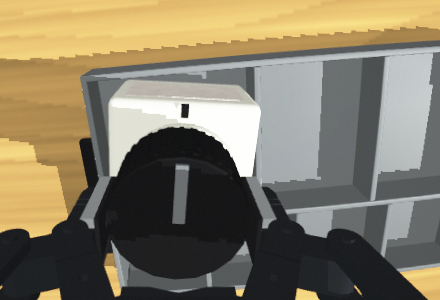

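The bar and mark agree to within 2°, and in the last 5° the bottle turned with the cap, so it is closed. I let go and retreat.

```bash
python3 -m handwheel '[{"dx":0,"dy":0,"dz":-0.15,"wx":0,"wy":0,"wz":0,"claw":55},{"dx":0,"dy":0,"dz":0,"wx":0,"wy":0,"wz":0,"claw":80},{"dx":0,"dy":0,"dz":0,"wx":0,"wy":0,"wz":0,"claw":100},{"dx":0,"dy":0,"dz":-3,"wx":0,"wy":0,"wz":0,"claw":100},{"dx":0,"dy":0,"dz":-5,"wx":0,"wy":0,"wz":0,"claw":100},{"dx":-2,"dy":4,"dz":-3,"wx":0,"wy":0,"wz":0,"claw":100},{"dx":-2,"dy":5,"dz":-1,"wx":0,"wy":0,"wz":-0.08,"claw":100},{"dx":-1,"dy":5,"dz":0,"wx":0,"wy":0,"wz":0,"claw":100}]' 40
python3 -m handwheel '[{"dx":0,"dy":5.5,"dz":0,"wx":0,"wy":0,"wz":0,"claw":100},{"dx":0,"dy":5.5,"dz":0,"wx":0,"wy":0,"wz":0,"claw":100},{"dx":0,"dy":5.5,"dz":0,"wx":0,"wy":0,"wz":0,"claw":100},{"dx":0,"dy":4,"dz":0,"wx":0,"wy":0,"wz":0,"claw":100},{"dx":0,"dy":0,"dz":0,"wx":0,"wy":0,"wz":0,"claw":100}]'
python3 - <<'E'
from ang import *
st(); f=save('top','t10.png'); cv2.imwrite('pics/t10c.png',cv2.resize(f['frame'][170:290,80:400],None,fx=2.5,fy=2.5,interpolation=cv2.INTER_CUBIC))
for l in lids(f): print(l)
go(.564,-.18,.10)
E
```

```text
clock: 22.4
position: [0.481, 0.2033, 0.2028]
tool_rot: [-3.141, -0.001, -0.001]
force: [1.7, -0.7, -0.9]
grip_width: 0.0858
finger_force: 0.0
clock: 23.02
position: [0.4811, -0.0037, 0.202]
tool_rot: [3.141, -0.0, -0.008]
force: [0.5, 1.0, 1.0]
grip_width: 0.0853
finger_force: 0.0
t 23.02 q [-0.08, 0.33, -0.05, 2.0, 0.02, 0.81, -1.72] p [0.4811, -0.0037, 0.202] rpy [3.1409, -0.0, -0.0077] F [0.5, 1.0, 1.0] M [0.01, -0.03, 0.03] w 0.0853 ff 0.0
(np.int32(344), [16, 56], [262.2, 211.3], [0.571, -0.0552], [0.573, -0.0551])
(np.int32(204), [16, 16], [307.6, 213.8], [0.5624, -0.1792], [0.5643, -0.18])
(np.int32(207), [16, 16], [355.5, 213.3], [0.5619, -0.3104], [0.5639, -0.3124])
(np.int32(604), [42, 47], [110.9, 224.5], [0.5401, 0.3542], [0.5418, 0.3578])
(np.int32(63), [16, 18], [142.6, 215.5], [0.5638, 0.27], [0.5657, 0.2728])
(np.int32(479), [25, 24], [393.9, 250.4], [0.4589, -0.4088], [0.46, -0.4115])
(np.int32(2889), [53, 129], [544.5, 294.1], [0.3386, -0.7962], [0.3387, -0.8021])
(np.int32(475), [25, 25], [350.9, 259.1], [0.4372, -0.2917], [0.4381, -0.2935])
(np.int32(215), [16, 16], [307.4, 258.7], [0.4398, -0.1751], [0.4408, -0.1759])
(np.int32(716), [85, 38], [229.1, 295.1], [0.3471, 0.0341], [0.3473, 0.035])
(np.int32(1802), [138, 49], [193.4, 394.3], [0.1037, 0.1224], [0.1018, 0.124])
(np.int32(208), [15, 31], [264.1, 409.0], [0.0659, -0.0552], [0.0637, -0.055])
cm dx 8.37 dy 17.79 dz 10.20
```

View pics/t10c.png

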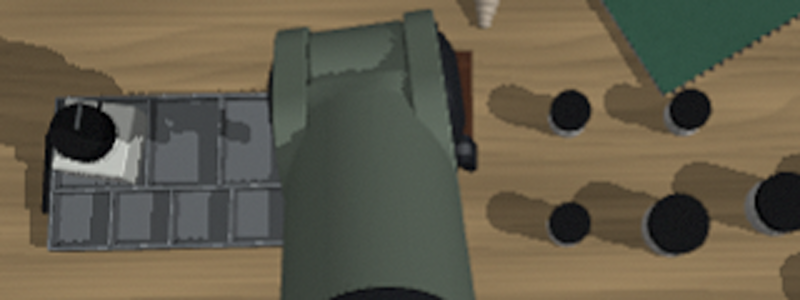

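The bottle stands in the large bay with its cap at (111,222), and the other bays are empty. All jars and pots are where they were. Pot one is next.

```bash
python3 -m handwheel '[{"dx":2.1,"dy":4.45,"dz":0.5,"wx":0,"wy":0,"wz":0,"claw":100},{"dx":2.1,"dy":4.45,"dz":1,"wx":0,"wy":0,"wz":0,"claw":100},{"dx":2.1,"dy":4.45,"dz":1.5,"wx":0,"wy":0,"wz":0,"claw":100},{"dx":2.1,"dy":4.4,"dz":2,"wx":0,"wy":0,"wz":0,"claw":100},{"dx":0,"dy":0,"dz":2,"wx":0,"wy":0,"wz":0,"claw":100},{"dx":0,"dy":0,"dz":0,"wx":0,"wy":0,"wz":0,"claw":100},{"dx":0,"dy":0,"dz":0,"wx":0,"wy":0,"wz":0,"claw":100}]'
python3 - <<'E'
from h import *
st(); go(.564,-.18,.036)
f=save('wrist','a.png')
for l in lids(f): print(l[0],l[1],l[2],px2w(f,*l[2],.062))
E
```

```text
clock: 23.95
position: [0.5652, -0.1773, 0.1326]
tool_rot: [-3.141, -0.001, -0.002]
force: [-0.4, 0.4, -0.2]
grip_width: 0.0853
finger_force: 0.0
t 23.95 q [0.21, 0.59, -0.0, 1.78, 0.0, 0.78, -1.37] p [0.5652, -0.1773, 0.1326] rpy [-3.1412, -0.0006, -0.0016] F [-0.4, 0.4, -0.2] M [-0.01, -0.0, 0.02] w 0.0853 ff 0.0
cm dx -0.12 dy 0.27 dz 9.66 
540 [92, 43] [136.7, 145.1] [ 0.61631225 -0.08355266  0.062     ]
625 [53, 29] [21.3, 148.1] [ 0.61587133 -0.00105593  0.062     ]
3279 [64, 66] [285.5, 215.4] [ 0.56717457 -0.1815537   0.062     ]
3384 [69, 64] [465.8, 214.2] [ 0.56769829 -0.30967128  0.062     ]
936 [96, 20] [80.2, 233.9] [ 0.55279239 -0.03241536  0.062     ]
46503 [560, 155] [292.8, 367.9] [ 0.43122915 -0.18857643  0.062     ]
```

```bash
python3 -m handwheel '[{"dx":0,"dy":0.35,"dz":3,"wx":0,"wy":0,"wz":0,"claw":100},{"dx":0,"dy":0,"dz":3,"wx":0,"wy":0,"wz":0,"claw":100},{"dx":0,"dy":0,"dz":2.6,"wx":0,"wy":0,"wz":0,"claw":85},{"dx":0,"dy":0,"dz":0.9,"wx":0,"wy":0,"wz":0,"claw":60},{"dx":0,"dy":0,"dz":0,"wx":0,"wy":0,"wz":0,"claw":40},{"dx":0,"dy":0,"dz":0,"wx":0,"wy":0,"wz":0,"claw":40},{"dx":0,"dy":0,"dz":0,"wx":0,"wy":0,"wz":0,"claw":40},{"dx":0,"dy":0,"dz":0,"wx":0,"wy":0,"wz":0,"claw":40}]' 40
python3 -m handwheel '[{"dx":0,"dy":0,"dz":-1,"wx":0,"wy":0,"wz":0,"claw":40},{"dx":0,"dy":0,"dz":-3,"wx":0,"wy":0,"wz":0,"claw":40},{"dx":0,"dy":0,"dz":-4,"wx":0,"wy":0,"wz":0,"claw":40},{"dx":0,"dy":0,"dz":-4,"wx":0,"wy":0,"wz":0,"claw":40},{"dx":0,"dy":0,"dz":-2,"wx":0,"wy":0,"wz":0,"claw":40},{"dx":0,"dy":0,"dz":0,"wx":0,"wy":0,"wz":0,"claw":40}]'
python3 -c "from h import *;go(.453,.293)"
```

```text
clock: 25.0
position: [0.5649, -0.1822, 0.0374]
tool_rot: [3.141, -0.001, -0.003]
force: [0.6, -0.7, -1.2]
grip_width: 0.0446
finger_force: 40.9
clock: 25.75
position: [0.5654, -0.1824, 0.1789]
tool_rot: [3.141, -0.003, -0.003]
force: [0.1, 1.0, -0.7]
grip_width: 0.0446
finger_force: 41.2
cm dx -11.40 dy -47.50
```

```bash
python3 -m handwheel '[{"dx":-1.1,"dy":-3.5,"dz":0,"wx":0,"wy":0,"wz":0,"claw":40},{"dx":-1.2,"dy":-5.2,"dz":0,"wx":0,"wy":0,"wz":0,"claw":40},{"dx":-1.2,"dy":-5.2,"dz":0,"wx":0,"wy":0,"wz":0,"claw":40},{"dx":-1.2,"dy":-5.2,"dz":0,"wx":0,"wy":0,"wz":0,"claw":40},{"dx":-1.2,"dy":-5.2,"dz":0,"wx":0,"wy":0,"wz":0,"claw":40},{"dx":-1.2,"dy":-5.2,"dz":0,"wx":0,"wy":0,"wz":0,"claw":40},{"dx":-1.2,"dy":-5.2,"dz":0,"wx":0,"wy":0,"wz":0,"claw":40},{"dx":-1.2,"dy":-5.2,"dz":0,"wx":0,"wy":0,"wz":0,"claw":40}]'
python3 -m handwheel '[{"dx":-1.2,"dy":-4.6,"dz":1,"wx":0,"wy":0,"wz":0,"claw":40},{"dx":-0.7,"dy":-3,"dz":3,"wx":0,"wy":0,"wz":0,"claw":40},{"dx":0,"dy":0,"dz":3,"wx":0,"wy":0,"wz":0,"claw":40},{"dx":0,"dy":0,"dz":1,"wx":0,"wy":0,"wz":0,"claw":40},{"dx":0,"dy":0,"dz":0,"wx":0,"wy":0,"wz":0,"claw":40},{"dx":0,"dy":0,"dz":0,"wx":0,"wy":0,"wz":0,"claw":40}]'
python3 -c "from h import *;st();go(.453,.293,.0434)"
```

```text
clock: 26.75
position: [0.47, 0.2186, 0.1762]
tool_rot: [3.141, 0.001, -0.003]
force: [1.6, 0.6, -1.0]
grip_width: 0.0448
finger_force: 41.2
clock: 27.5
position: [0.4528, 0.2931, 0.0979]
tool_rot: [-3.141, -0.001, -0.004]
force: [0.0, -0.2, -0.9]
grip_width: 0.0448
finger_force: 41.3
t 27.5 q [-0.63, 0.57, -0.07, 1.93, 0.07, 0.64, -2.32] p [0.4528, 0.2931, 0.0979] rpy [-3.1409, -0.001, -0.004] F [0.0, -0.2, -0.9] M [-0.03, 0.05, 0.03] w 0.0448 ff 41.3
cm dx 0.02 dy 0.01 dz 5.45
```

```bash
python3 -m handwheel '[{"dx":0,"dy":0,"dz":2,"wx":0,"wy":0,"wz":0,"claw":40},{"dx":0,"dy":0,"dz":2,"wx":0,"wy":0,"wz":0,"claw":40},{"dx":0,"dy":0,"dz":1.1,"wx":0,"wy":0,"wz":0,"claw":40},{"dx":0,"dy":0,"dz":0.4,"wx":0,"wy":0,"wz":0,"claw":40},{"dx":0,"dy":0,"dz":0,"wx":0,"wy":0,"wz":0,"claw":40}]'
python3 -m handwheel '[{"dx":0,"dy":0,"dz":0,"wx":0,"wy":0,"wz":0,"claw":60},{"dx":0,"dy":0,"dz":0,"wx":0,"wy":0,"wz":0,"claw":75},{"dx":0,"dy":0,"dz":-2,"wx":0,"wy":0,"wz":0,"claw":75},{"dx":0,"dy":0,"dz":-4,"wx":0,"wy":0,"wz":0,"claw":100},{"dx":0,"dy":3,"dz":-4,"wx":0,"wy":0,"wz":0,"claw":100},{"dx":0,"dy":5,"dz":-2,"wx":0,"wy":0,"wz":0,"claw":100},{"dx":1,"dy":5.5,"dz":0,"wx":0,"wy":0,"wz":0,"claw":100},{"dx":1,"dy":5.5,"dz":0,"wx":0,"wy":0,"wz":0,"claw":100}]'
python3 -m handwheel '[{"dx":1,"dy":5.5,"dz":0,"wx":0,"wy":0,"wz":0,"claw":100},{"dx":1,"dy":5.5,"dz":0,"wx":0,"wy":0,"wz":0,"claw":100},{"dx":0,"dy":0,"dz":0,"wx":0,"wy":0,"wz":0,"claw":100}]'
python3 - <<'E'
from h import *
st(); f=save('top','t11.png')
for l in lids(f): print(l)
E
```

```text
clock: 28.12
position: [0.4525, 0.2933, 0.0424]
tool_rot: [-3.141, -0.0, -0.003]
force: [0.2, -0.3, -0.5]
grip_width: 0.045
finger_force: 41.4
clock: 29.12
position: [0.4719, 0.1016, 0.1627]
tool_rot: [-3.141, -0.001, -0.003]
force: [0.9, 0.4, 0.6]
grip_width: 0.0854
finger_force: 0.0
clock: 29.5
position: [0.4915, -0.0113, 0.1622]
tool_rot: [3.14, -0.001, -0.01]
force: [-0.1, 0.6, 0.2]
grip_width: 0.0854
finger_force: 0.0
t 29.5 q [-0.07, 0.41, -0.04, 2.01, 0.03, 0.72, -1.7] p [0.4915, -0.0113, 0.1622] rpy [3.1404, -0.0006, -0.0096] F [-0.1, 0.6, 0.2] M [0.08, 0.02, -0.05] w 0.0854 ff 0.0
(np.int32(250), [14, 54], [266.4, 209.8], [0.5752, -0.0667], [0.5772, -0.0666])
(np.int32(157), [32, 57], [195.3, 227.4], [0.5291, 0.1266], [0.5307, 0.1282])
(np.int32(207), [16, 16], [355.5, 213.3], [0.5619, -0.3104], [0.5639, -0.3124])
(np.int32(601), [42, 47], [110.9, 224.6], [0.54, 0.3543], [0.5417, 0.3578])
(np.int32(93), [27, 16], [147.7, 212.8], [0.571, 0.2565], [0.5731, 0.2592])
(np.int32(480), [25, 24], [394.0, 250.4], [0.459, -0.4088], [0.46, -0.4116])
(np.int32(2884), [53, 129], [544.5, 294.1], [0.3386, -0.7962], [0.3387, -0.8021])
(np.int32(266), [19, 19], [132.4, 256.0], [0.4538, 0.2922], [0.4549, 0.2953])
(np.int32(474), [25, 25], [350.9, 259.1], [0.4372, -0.2917], [0.4381, -0.2934])
(np.int32(213), [16, 16], [307.5, 258.6], [0.44, -0.1753], [0.4409, -0.1761])
(np.int32(560), [81, 40], [233.3, 274.1], [0.4017, 0.0232], [0.4023, 0.024])
(np.int32(1234), [129, 87], [202.3, 355.2], [0.1971, 0.1018], [0.196, 0.1032])
(np.int32(694), [19, 65], [269.7, 393.1], [0.1028, -0.0696], [0.101, -0.0695])
```

```bash
python3 -m handwheel '[{"dx":-1.2,"dy":4.1,"dz":0,"wx":0,"wy":0,"wz":0,"claw":100},{"dx":-1.2,"dy":4.2,"dz":0,"wx":0,"wy":0,"wz":0,"claw":100},{"dx":-1.2,"dy":4.2,"dz":0,"wx":0,"wy":0,"wz":0,"claw":100},{"dx":-1.2,"dy":4,"dz":1,"wx":0,"wy":0,"wz":0,"claw":100},{"dx":0,"dy":0,"dz":2,"wx":0,"wy":0,"wz":0,"claw":100},{"dx":0,"dy":0,"dz":0,"wx":0,"wy":0,"wz":0,"claw":100}]'
python3 -c "from h import *;go(.442,-.176,.037)"
```

```text
clock: 30.3
position: [0.4424, -0.1707, 0.1313]
tool_rot: [-3.141, 0.002, -0.002]
force: [0.9, -0.4, 0.3]
grip_width: 0.0852
finger_force: 0.0
cm dx -0.04 dy 0.53 dz 9.43
```

```bash
python3 -m handwheel '[{"dx":0,"dy":0.5,"dz":3,"wx":0,"wy":0,"wz":0,"claw":100},{"dx":0,"dy":0,"dz":3,"wx":0,"wy":0,"wz":0,"claw":100},{"dx":0,"dy":0,"dz":2.6,"wx":0,"wy":0,"wz":0,"claw":85},{"dx":0,"dy":0,"dz":0.8,"wx":0,"wy":0,"wz":0,"claw":60},{"dx":0,"dy":0,"dz":0,"wx":0,"wy":0,"wz":0,"claw":40},{"dx":0,"dy":0,"dz":0,"wx":0,"wy":0,"wz":0,"claw":40},{"dx":0,"dy":0,"dz":0,"wx":0,"wy":0,"wz":0,"claw":40},{"dx":0,"dy":0,"dz":0,"wx":0,"wy":0,"wz":0,"claw":40}]' 40
python3 -m handwheel '[{"dx":0,"dy":0,"dz":-1,"wx":0,"wy":0,"wz":0,"claw":40},{"dx":0,"dy":0,"dz":-3,"wx":0,"wy":0,"wz":0,"claw":40},{"dx":0,"dy":0,"dz":-4,"wx":0,"wy":0,"wz":0,"claw":40},{"dx":0,"dy":0,"dz":-4,"wx":0,"wy":0,"wz":0,"claw":40},{"dx":0,"dy":0,"dz":0,"wx":0,"wy":0,"wz":0,"claw":40}]'
python3 -c "from h import *;go(.453,.160,.1)"
```

```text
clock: 31.3
position: [0.4429, -0.1769, 0.0384]
tool_rot: [3.141, -0.001, -0.003]
force: [0.6, -0.9, -1.2]
grip_width: 0.0451
finger_force: 40.9
clock: 31.92
position: [0.444, -0.1773, 0.161]
tool_rot: [3.14, -0.005, -0.004]
force: [1.2, 0.1, -1.9]
grip_width: 0.0449
finger_force: 41.3
cm dx 0.78 dy -33.73 dz 6.10
```

```bash
python3 -m handwheel '[{"dx":0.1,"dy":-4,"dz":0,"wx":0,"wy":0,"wz":0,"claw":40},{"dx":0.1,"dy":-5,"dz":0,"wx":0,"wy":0,"wz":0,"claw":40},{"dx":0.1,"dy":-5.2,"dz":0,"wx":0,"wy":0,"wz":0,"claw":40},{"dx":0.1,"dy":-5.2,"dz":0,"wx":0,"wy":0,"wz":0,"claw":40},{"dx":0.1,"dy":-5.2,"dz":0,"wx":0,"wy":0,"wz":0,"claw":40},{"dx":0.1,"dy":-5,"dz":0.5,"wx":0,"wy":0,"wz":0,"claw":40},{"dx":0.1,"dy":-3.8,"dz":2,"wx":0,"wy":0,"wz":0,"claw":40},{"dx":0.1,"dy":0,"dz":3,"wx":0,"wy":0,"wz":0,"claw":40}]'
python3 -m handwheel '[{"dx":0,"dy":0,"dz":0.5,"wx":0,"wy":0,"wz":0,"claw":40},{"dx":0,"dy":0,"dz":0,"wx":0,"wy":0,"wz":0,"claw":40}]'
python3 -c "from h import *;st();go(.453,.1605,.0434)"
```

```text
clock: 32.92
position: [0.4517, 0.1604, 0.1024]
tool_rot: [-3.14, -0.001, 0.001]
force: [-0.7, -0.3, -1.4]
grip_width: 0.0449
finger_force: 41.4
clock: 33.17
position: [0.4517, 0.1566, 0.0981]
tool_rot: [3.141, 0.001, -0.004]
force: [-0.1, -0.0, -0.4]
grip_width: 0.0447
finger_force: 41.3
t 33.17 q [-0.4, 0.5, -0.07, 2.09, 0.07, 0.56, -2.1] p [0.4517, 0.1566, 0.0981] rpy [3.1412, 0.0006, -0.004] F [-0.1, -0.0, -0.4] M [-0.01, 0.02, 0.04] w 0.0447 ff 41.3
cm dx 0.13 dy -0.39 dz 5.47
```

```bash
python3 -m handwheel '[{"dx":0.1,"dy":-0.4,"dz":1.5,"wx":0,"wy":0,"wz":0,"claw":40},{"dx":0,"dy":0,"dz":2.3,"wx":0,"wy":0,"wz":0,"claw":40},{"dx":0,"dy":0,"dz":1.2,"wx":0,"wy":0,"wz":0,"claw":40},{"dx":0,"dy":0,"dz":0.45,"wx":0,"wy":0,"wz":0,"claw":40},{"dx":0,"dy":0,"dz":0,"wx":0,"wy":0,"wz":0,"claw":40}]'
python3 -m handwheel '[{"dx":0,"dy":0,"dz":0,"wx":0,"wy":0,"wz":0,"claw":60},{"dx":0,"dy":0,"dz":0,"wx":0,"wy":0,"wz":0,"claw":75},{"dx":0,"dy":0,"dz":-2,"wx":0,"wy":0,"wz":0,"claw":75},{"dx":0,"dy":0,"dz":-4,"wx":0,"wy":0,"wz":0,"claw":100},{"dx":0,"dy":3,"dz":-4,"wx":0,"wy":0,"wz":0,"claw":100},{"dx":0,"dy":5,"dz":-2,"wx":0,"wy":0,"wz":0,"claw":100},{"dx":1,"dy":5.5,"dz":0,"wx":0,"wy":0,"wz":0,"claw":100},{"dx":1,"dy":2,"dz":0,"wx":0,"wy":0,"wz":0,"claw":100}]'
python3 -m handwheel '[{"dx":0,"dy":0,"dz":0,"wx":0,"wy":0,"wz":0,"claw":100}]'
python3 - <<'E'
from h import *
st(); f=save('top','t12.png')
for l in lids(f)[:12]: print(l[0],*l[2:])
go(.564,-.312,.1,1.57)
E
```

```text
clock: 33.8
position: [0.453, 0.1612, 0.0436]
tool_rot: [-3.142, -0.0, -0.003]
force: [1.2, 1.1, -2.3]
grip_width: 0.0447
finger_force: 41.4
clock: 34.8
position: [0.4724, 0.003, 0.1642]
tool_rot: [3.141, -0.001, -0.007]
force: [-0.3, 0.2, 0.8]
grip_width: 0.0855
finger_force: 0.0
clock: 34.92
position: [0.4727, 0.0046, 0.1637]
tool_rot: [3.141, -0.001, -0.006]
force: [0.6, 0.5, -0.3]
grip_width: 0.0854
finger_force: 0.0
t 34.92 q [-0.09, 0.38, -0.06, 2.06, 0.04, 0.71, -1.75] p [0.4727, 0.0046, 0.1637] rpy [3.1414, -0.0007, -0.0062] F [0.6, 0.5, -0.3] M [0.02, -0.02, -0.01] w 0.0854 ff 0.0
427 [258.5, 216.3] [0.5572, -0.0451] [0.5591, -0.0448]
207 [355.5, 213.3] [0.5619, -0.3104] [0.5639, -0.3124]
605 [110.9, 224.5] [0.5401, 0.3541] [0.5418, 0.3577]
2888 [544.5, 294.2] [0.3385, -0.7962] [0.3386, -0.8021]
269 [132.4, 256.1] [0.4538, 0.2924] [0.4549, 0.2955]
263 [181.1, 256.4] [0.451, 0.163] [0.452, 0.1649]
473 [350.9, 259.2] [0.4369, -0.2918] [0.4378, -0.2936]
494 [397.7, 265.6] [0.418, -0.4159] [0.4188, -0.4187]
572 [225.4, 285.2] [0.3729, 0.0441] [0.3733, 0.0451]
1431 [193.7, 369.4] [0.163, 0.123] [0.1616, 0.1246]
579 [263.9, 398.6] [0.0901, -0.0548] [0.0882, -0.0547]
cm dx 9.31 dy 31.75 dz 6.36 wz -1.574
```

Jar two has been knocked to about (0.418, -0.416), and I will use that position later. The third pot goes in the bay between the other two, so I turn the grip 90° for it.

```bash
python3 -m handwheel '[{"dx":1.3,"dy":4,"dz":0,"wx":0,"wy":0,"wz":0,"claw":100},{"dx":1.6,"dy":5.5,"dz":0,"wx":0,"wy":0,"wz":0,"claw":100},{"dx":1.6,"dy":5.5,"dz":0,"wx":0,"wy":0,"wz":0,"claw":100},{"dx":1.6,"dy":5.5,"dz":0,"wx":0,"wy":0,"wz":0,"claw":100},{"dx":1.6,"dy":5.5,"dz":0,"wx":0,"wy":0,"wz":0,"claw":100},{"dx":1.6,"dy":5.5,"dz":0,"wx":0,"wy":0,"wz":0,"claw":100},{"dx":0,"dy":0,"dz":1,"wx":0,"wy":0,"wz":-0.17,"claw":100},{"dx":0,"dy":0,"dz":1,"wx":0,"wy":0,"wz":-0.17,"claw":100}]'
python3 -m handwheel '[{"dx":0,"dy":0,"dz":1,"wx":0,"wy":0,"wz":-0.17,"claw":100},{"dx":0,"dy":0,"dz":0.4,"wx":0,"wy":0,"wz":-0.17,"claw":100},{"dx":0,"dy":0,"dz":0,"wx":0,"wy":0,"wz":-0.17,"claw":100},{"dx":0,"dy":0,"dz":0,"wx":0,"wy":0,"wz":-0.17,"claw":100},{"dx":0,"dy":0,"dz":0,"wx":0,"wy":0,"wz":-0.17,"claw":100},{"dx":0,"dy":0,"dz":0,"wx":0,"wy":0,"wz":-0.17,"claw":100},{"dx":0,"dy":0,"dz":0,"wx":0,"wy":0,"wz":-0.17,"claw":100},{"dx":0,"dy":0,"dz":0,"wx":0,"wy":0,"wz":-0.02,"claw":100}]'
python3 -c "from h import *;st();go(.565,-.312,.037,1.57)"
```

```text
clock: 35.98
position: [0.5648, -0.3079, 0.1428]
tool_rot: [-3.141, -0.0, 0.343]
force: [0.7, -0.6, -0.4]
grip_width: 0.0852
finger_force: 0.0
clock: 36.98
position: [0.5646, -0.3079, 0.1294]
tool_rot: [-3.142, -0.001, 1.548]
force: [-0.4, -0.6, 0.3]
grip_width: 0.0853
finger_force: 0.0
t 36.98 q [0.67, 0.69, -0.41, 1.62, 0.33, 0.9, 0.12] p [0.5646, -0.3079, 0.1294] rpy [-3.1416, -0.0008, 1.5481] F [-0.4, -0.6, 0.3] M [0.02, 0.0, 0.01] w 0.0853 ff 0.0
cm dx -0.41 dy 0.04 dz 9.24 wz -0.022
```

```bash
python3 -m handwheel '[{"dx":-0.4,"dy":0,"dz":3,"wx":0,"wy":0,"wz":0,"claw":100},{"dx":0,"dy":0,"dz":3,"wx":0,"wy":0,"wz":0,"claw":100},{"dx":0,"dy":0,"dz":2.4,"wx":0,"wy":0,"wz":0,"claw":85},{"dx":0,"dy":0,"dz":0.8,"wx":0,"wy":0,"wz":0,"claw":60},{"dx":0,"dy":0,"dz":0,"wx":0,"wy":0,"wz":0,"claw":40},{"dx":0,"dy":0,"dz":0,"wx":0,"wy":0,"wz":0,"claw":40},{"dx":0,"dy":0,"dz":0,"wx":0,"wy":0,"wz":0,"claw":40},{"dx":0,"dy":0,"dz":0,"wx":0,"wy":0,"wz":0,"claw":40}]' 40
python3 -m handwheel '[{"dx":0,"dy":0,"dz":-1,"wx":0,"wy":0,"wz":0,"claw":40},{"dx":0,"dy":0,"dz":-3,"wx":0,"wy":0,"wz":0,"claw":40},{"dx":0,"dy":0,"dz":-4,"wx":0,"wy":0,"wz":0,"claw":40},{"dx":0,"dy":0,"dz":-4,"wx":0,"wy":0,"wz":0,"claw":40},{"dx":0,"dy":0,"dz":-2,"wx":0,"wy":0,"wz":0,"claw":40},{"dx":0,"dy":0,"dz":0,"wx":0,"wy":0,"wz":0,"claw":40}]'
python3 -c "from h import *;go(.453,.227,.0434)"
```

```text
clock: 37.98
position: [0.5643, -0.3133, 0.0379]
tool_rot: [3.141, 0.0, 1.546]
force: [0.3, -0.6, -0.5]
grip_width: 0.0446
finger_force: 40.9
clock: 38.72
position: [0.5646, -0.3135, 0.1786]
tool_rot: [3.14, 0.001, 1.546]
force: [0.3, -0.0, -1.3]
grip_width: 0.0447
finger_force: 41.2
cm dx 53.76 dy -12.47 dz 13.52
```

```bash
python3 -m handwheel '[{"dx":3.5,"dy":-0.8,"dz":0,"wx":0,"wy":0,"wz":0,"claw":40},{"dx":5.2,"dy":-1.2,"dz":0,"wx":0,"wy":0,"wz":0,"claw":40},{"dx":5.2,"dy":-1.2,"dz":0,"wx":0,"wy":0,"wz":0,"claw":40},{"dx":5.2,"dy":-1.2,"dz":0,"wx":0,"wy":0,"wz":0,"claw":40},{"dx":5.2,"dy":-1.2,"dz":0,"wx":0,"wy":0,"wz":0,"claw":40},{"dx":5.2,"dy":-1.2,"dz":0,"wx":0,"wy":0,"wz":0,"claw":40},{"dx":5.2,"dy":-1.2,"dz":0,"wx":0,"wy":0,"wz":0,"claw":40},{"dx":5.2,"dy":-1.2,"dz":0,"wx":0,"wy":0,"wz":0,"claw":40}]'
python3 -m handwheel '[{"dx":5.2,"dy":-1.2,"dz":0,"wx":0,"wy":0,"wz":0,"claw":40},{"dx":4.6,"dy":-1.1,"dz":0,"wx":0,"wy":0,"wz":0,"claw":40},{"dx":3.8,"dy":-0.9,"dz":0.5,"wx":0,"wy":0,"wz":0,"claw":40},{"dx":0,"dy":0,"dz":2,"wx":0,"wy":0,"wz":0,"claw":40},{"dx":0,"dy":0,"dz":2,"wx":0,"wy":0,"wz":0,"claw":40},{"dx":0,"dy":0,"dz":0,"wx":0,"wy":0,"wz":0,"claw":40},{"dx":0,"dy":0,"dz":0,"wx":0,"wy":0,"wz":0,"claw":40}]'
python3 -c "from h import *;st();go(.453,.2275,.0429)"
```

```text
clock: 39.72
position: [0.4806, 0.0893, 0.1762]
tool_rot: [-3.14, 0.0, 1.547]
force: [0.7, 0.7, -1.0]
grip_width: 0.0449
finger_force: 41.2
clock: 40.6
position: [0.453, 0.2247, 0.1325]
tool_rot: [-3.141, 0.0, 1.547]
force: [0.0, -0.0, -2.0]
grip_width: 0.0448
finger_force: 41.2
t 40.6 q [-0.19, 0.52, -0.51, 1.98, 0.37, 0.74, -0.95] p [0.453, 0.2247, 0.1325] rpy [-3.141, 0.0, 1.5467] F [0.0, -0.0, -2.0] M [0.04, -0.04, 0.01] w 0.0448 ff 41.2
cm dx 0.28 dy -0.00 dz 8.96
```

```bash
python3 -m handwheel '[{"dx":0.3,"dy":0,"dz":2.5,"wx":0,"wy":0,"wz":0,"claw":40},{"dx":0,"dy":0,"dz":3,"wx":0,"wy":0,"wz":0,"claw":40},{"dx":0,"dy":0,"dz":2.4,"wx":0,"wy":0,"wz":0,"claw":40},{"dx":0,"dy":0,"dz":1,"wx":0,"wy":0,"wz":0,"claw":40},{"dx":0,"dy":0,"dz":0.05,"wx":0,"wy":0,"wz":0,"claw":40},{"dx":0,"dy":0,"dz":0,"wx":0,"wy":0,"wz":0,"claw":40}]'
python3 -m handwheel '[{"dx":0,"dy":0,"dz":0,"wx":0,"wy":0,"wz":0,"claw":60},{"dx":0,"dy":0,"dz":0,"wx":0,"wy":0,"wz":0,"claw":75},{"dx":0,"dy":0,"dz":-2,"wx":0,"wy":0,"wz":0,"claw":75},{"dx":0,"dy":0,"dz":-4,"wx":0,"wy":0,"wz":0,"claw":100},{"dx":-3,"dy":0,"dz":-4,"wx":0,"wy":0,"wz":0,"claw":100},{"dx":-5,"dy":0,"dz":-2,"wx":0,"wy":0,"wz":0,"claw":100},{"dx":-5.5,"dy":0,"dz":0,"wx":0,"wy":0,"wz":0,"claw":100},{"dx":-5.5,"dy":0,"dz":0,"wx":0,"wy":0,"wz":0,"claw":100}]'
python3 -m handwheel '[{"dx":-5.5,"dy":0,"dz":0,"wx":0,"wy":0,"wz":0,"claw":100},{"dx":0,"dy":0,"dz":0,"wx":0,"wy":0,"wz":0,"claw":100}]'
python3 - <<'E'
from h import *
st(); f=save('top','t13.png')
for l in lids(f)[:12]: print(l[0],*l[2:])
go(.438,-.292,.1)
E
```

```text
clock: 41.35
position: [0.4536, 0.2279, 0.0438]
tool_rot: [3.141, -0.001, 1.547]
force: [-0.1, 0.9, -0.7]
grip_width: 0.0448
finger_force: 41.3
clock: 42.35
position: [0.4485, 0.036, 0.1635]
tool_rot: [3.14, 0.0, 1.547]
force: [1.8, 0.5, -0.4]
grip_width: 0.0857
finger_force: 0.0
clock: 42.6
position: [0.4468, -0.0213, 0.1631]
tool_rot: [-3.141, 0.001, 1.54]
force: [-0.5, 0.8, 0.8]
grip_width: 0.0856
finger_force: 0.0
t 42.6 q [0.34, 0.38, -0.52, 2.1, 0.29, 0.73, -0.4] p [0.4468, -0.0213, 0.1631] rpy [-3.1414, 0.0014, 1.5405] F [-0.5, 0.8, 0.8] M [0.02, -0.01, -0.03] w 0.0856 ff 0.0
145 [267.7, 214.1] [0.5631, -0.0701] [0.5651, -0.0701]
607 [110.9, 224.6] [0.5399, 0.354] [0.5417, 0.3576]
74 [173.7, 217.1] [0.5581, 0.1858] [0.56, 0.188]
75 [140.5, 227.7] [0.5303, 0.2742] [0.532, 0.2771]
194 [201.6, 240.0] [0.4944, 0.109] [0.4957, 0.1105]
300 [157.9, 254.1] [0.4579, 0.225] [0.459, 0.2274]
2888 [544.5, 294.2] [0.3386, -0.7962] [0.3387, -0.8021]
271 [132.4, 255.9] [0.4542, 0.2925] [0.4553, 0.2955]
266 [181.1, 256.4] [0.451, 0.1628] [0.452, 0.1648]
473 [350.9, 259.2] [0.4369, -0.2918] [0.4378, -0.2936]
493 [397.7, 265.6] [0.418, -0.4159] [0.4187, -0.4187]
739 [258.1, 303.5] [0.3242, -0.0421] [0.3242, -0.0418]
cm dx -27.32 dy -0.16 dz 6.32
```

```bash
python3 -m handwheel '[{"dx":-4.3,"dy":0,"dz":0,"wx":0,"wy":0,"wz":0,"claw":100},{"dx":-5,"dy":0,"dz":0,"wx":0,"wy":0,"wz":0,"claw":100},{"dx":-5,"dy":0,"dz":0,"wx":0,"wy":0,"wz":0,"claw":100},{"dx":-5,"dy":0,"dz":0,"wx":0,"wy":0,"wz":0,"claw":100},{"dx":-5,"dy":0,"dz":0,"wx":0,"wy":0,"wz":0,"claw":100},{"dx":-3.3,"dy":0,"dz":0.5,"wx":0,"wy":0,"wz":0,"claw":100},{"dx":0,"dy":0,"dz":2,"wx":0,"wy":0,"wz":0,"claw":100},{"dx":0,"dy":0,"dz":0,"wx":0,"wy":0,"wz":0,"claw":100}]'
python3 - <<'E'
from h import *
st(); go(.438,-.292,.045)
f=save('wrist','b.png')
for l in lids(f): print(l[0],l[1],l[2],px2w(f,*l[2],.072))
E
```

```text
clock: 43.65
position: [0.4407, -0.2918, 0.1371]
tool_rot: [-3.14, -0.002, 1.548]
force: [-0.3, -0.3, -0.0]
grip_width: 0.0855
finger_force: 0.0
t 43.65 q [0.8, 0.53, -0.43, 1.92, 0.31, 0.76, 0.16] p [0.4407, -0.2918, 0.1371] rpy [-3.1401, -0.0016, 1.5482] F [-0.3, -0.3, -0.0] M [0.06, 0.01, -0.04] w 0.0855 ff 0.0
cm dx -0.02 dy -0.27 dz 9.21 
6970 [94, 94] [271.7, 220.1] [ 0.4366879  -0.29026808  0.072     ]
45242 [560, 155] [276.9, 369.3] [ 0.43714516 -0.42072108  0.072     ]
```

```bash
python3 -m handwheel '[{"dx":0,"dy":-0.35,"dz":2.5,"wx":0,"wy":0,"wz":0,"claw":100},{"dx":0,"dy":0,"dz":3,"wx":0,"wy":0,"wz":0,"claw":100},{"dx":0,"dy":0,"dz":2.6,"wx":0,"wy":0,"wz":0,"claw":100},{"dx":0,"dy":0,"dz":1,"wx":0,"wy":0,"wz":0,"claw":80},{"dx":0,"dy":0,"dz":0,"wx":0,"wy":0,"wz":0,"claw":60},{"dx":0,"dy":0,"dz":0,"wx":0,"wy":0,"wz":0,"claw":60},{"dx":0,"dy":0,"dz":0,"wx":0,"wy":0,"wz":0,"claw":60},{"dx":0,"dy":0,"dz":0,"wx":0,"wy":0,"wz":0,"claw":60}]' 50
python3 -m handwheel '[{"dx":0,"dy":0,"dz":-1,"wx":0,"wy":0,"wz":0,"claw":60},{"dx":0,"dy":0,"dz":-3,"wx":0,"wy":0,"wz":0,"claw":60},{"dx":0,"dy":0,"dz":-4,"wx":0,"wy":0,"wz":0,"claw":60},{"dx":0,"dy":0,"dz":-4,"wx":0,"wy":0,"wz":0,"claw":60},{"dx":0,"dy":0,"dz":-3,"wx":0,"wy":0,"wz":0,"claw":60},{"dx":0,"dy":0,"dz":0,"wx":0,"wy":0,"wz":0,"claw":60}]'
python3 -c "from h import *;st();go(.546,.246,.050)"
```

```text
clock: 44.7
position: [0.4373, -0.2932, 0.0473]
tool_rot: [3.141, 0.0, 1.547]
force: [0.3, 0.2, -1.6]
grip_width: 0.0646
finger_force: 55.4
clock: 45.45
position: [0.4379, -0.2936, 0.1995]
tool_rot: [3.138, 0.002, 1.547]
force: [0.1, -0.5, -1.9]
grip_width: 0.0644
finger_force: 56.1
t 45.45 q [0.84, 0.44, -0.47, 1.88, 0.25, 0.88, 0.22] p [0.4379, -0.2936, 0.1995] rpy [3.1383, 0.0022, 1.5466] F [0.1, -0.5, -1.9] M [0.04, 0.03, -0.0] w 0.0644 ff 56.1
cm dx 54.20 dy 9.49 dz 14.95
```

```bash
python3 -m handwheel '[{"dx":3.5,"dy":0.6,"dz":0,"wx":0,"wy":0,"wz":0,"claw":60},{"dx":5.2,"dy":0.9,"dz":0,"wx":0,"wy":0,"wz":0,"claw":60},{"dx":5.2,"dy":0.9,"dz":0,"wx":0,"wy":0,"wz":0,"claw":60},{"dx":5.2,"dy":0.9,"dz":0,"wx":0,"wy":0,"wz":0,"claw":60},{"dx":5.2,"dy":0.9,"dz":0,"wx":0,"wy":0,"wz":0,"claw":60},{"dx":5.2,"dy":0.9,"dz":0,"wx":0,"wy":0,"wz":0,"claw":60},{"dx":5.2,"dy":0.9,"dz":0,"wx":0,"wy":0,"wz":0,"claw":60},{"dx":5.2,"dy":0.9,"dz":0,"wx":0,"wy":0,"wz":0,"claw":60}]'
python3 -m handwheel '[{"dx":5.2,"dy":0.9,"dz":0,"wx":0,"wy":0,"wz":0,"claw":60},{"dx":5,"dy":0.9,"dz":0,"wx":0,"wy":0,"wz":0,"claw":60},{"dx":4.1,"dy":0.8,"dz":0.5,"wx":0,"wy":0,"wz":0,"claw":60},{"dx":0,"dy":0,"dz":2.5,"wx":0,"wy":0,"wz":0,"claw":60},{"dx":0,"dy":0,"dz":2.5,"wx":0,"wy":0,"wz":0,"claw":60},{"dx":0,"dy":0,"dz":0,"wx":0,"wy":0,"wz":0,"claw":60},{"dx":0,"dy":0,"dz":0,"wx":0,"wy":0,"wz":0,"claw":60}]'
python3 - <<'E'
from h import *
st();go(.546,.2487,.0523)
f=save('wrist','c.png')
cv2.imwrite('pics/c2.png',f['frame'])
E
```

```text
clock: 46.45
position: [0.5154, 0.1057, 0.1965]
tool_rot: [-3.141, 0.0, 1.547]
force: [-0.2, -0.6, -1.8]
grip_width: 0.0643
finger_force: 56.1
clock: 47.32
position: [0.5453, 0.2466, 0.1426]
tool_rot: [3.141, -0.0, 1.547]
force: [-0.6, -0.4, -1.8]
grip_width: 0.0644
finger_force: 56.2
t 47.33 q [-0.16, 0.63, -0.53, 1.73, 0.39, 0.89, -0.88] p [0.5453, 0.2466, 0.1426] rpy [3.1414, -0.0003, 1.5467] F [-0.6, -0.4, -1.8] M [0.06, 0.01, -0.04] w 0.0644 ff 56.2
cm dx 0.21 dy 0.07 dz 9.03
```

View pics/c2.png

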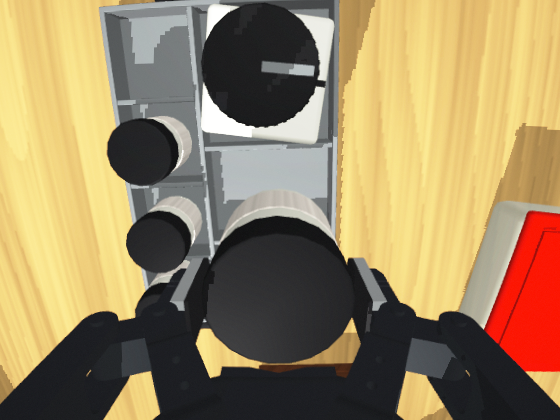

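The jar is held over the medium bay. The bottle (cap at 261,66; mark at 321,83) and the pots stand in their bays. I check the bar angle and the bay wall in numbers.

```bash
python3 - <<'E'
from h import *
f=optics.grab_frame('wrist')
a=lambda p,q:round(float(np.degrees(np.arctan2(*(q-p)[1::-1]))),1)
b0,b1=px2w(f,263,67,.112),px2w(f,314,71,.112); m=px2w(f,321,83,.064)
print('bar',a(b0,b1),b0,b1,'mark',m)
P=[px2w(f,*c,.063) for c in ((209,5),(335,18),(318,143),(202,130))]
print('edges',a(P[0],P[1]),a(P[3],P[2]),a(P[2],P[1])-90,'c',np.mean(P,0),'c->mark',a(np.mean(P,0),m))
for c in ((208,152),(328,142),(200,152),(106,12),(336,5)): print(c,px2w(f,*c,.03))
g=f['frame'].max(2)
msk=(g[:140,190:345]<60).astype(np.uint8); n,l,s,c=cv2.connectedComponentsWithStats(msk)
for i in range(1,n):
  if s[i,4]>40: print(s[i],px2w(f,c[i][0]+190,c[i][1],.112))
E
```

```text
bar -5.5 [0.54062169 0.34229919 0.112     ] [0.56594634 0.3398492  0.112     ] mark [0.57558986 0.33595186 0.064     ]
edges -6.9 -7.8 -7.400000000000006 c [0.54036923 0.34099658 0.063     ] c->mark -8.2
(208, 152) [0.49204802 0.28813282 0.03      ]
(328, 142) [0.58584105 0.29357673 0.03      ]
(200, 152) [0.48573584 0.2883205  0.03      ]
(106, 12) [0.42569373 0.39213111 0.03      ]
(336, 5) [0.59016464 0.39012481 0.03      ]
[   11     3   123   124 10732] [0.53826454 0.34357696 0.112     ]
```

```bash
python3 -m handwheel '[{"dx":0.25,"dy":0,"dz":2.5,"wx":0,"wy":0,"wz":0,"claw":60},{"dx":0,"dy":0,"dz":3,"wx":0,"wy":0,"wz":0,"claw":60},{"dx":0,"dy":0,"dz":2.3,"wx":0,"wy":0,"wz":0,"claw":60},{"dx":0,"dy":0,"dz":0.8,"wx":0,"wy":0,"wz":0,"claw":60},{"dx":0,"dy":0,"dz":0,"wx":0,"wy":0,"wz":0,"claw":60}]'
python3 -m handwheel '[{"dx":0,"dy":0,"dz":0.2,"wx":0,"wy":0,"wz":0,"claw":60},{"dx":0,"dy":0,"dz":0.15,"wx":0,"wy":0,"wz":0,"claw":60},{"dx":0,"dy":0,"dz":0,"wx":0,"wy":0,"wz":0,"claw":60}]'
python3 -c "from h import *;st()"
```

```text
clock: 48.05
position: [0.5454, 0.2491, 0.0565]
tool_rot: [3.141, -0.0, 1.547]
force: [0.1, -0.3, -1.0]
grip_width: 0.0648
finger_force: 56.2
clock: 48.42
position: [0.5453, 0.249, 0.0527]
tool_rot: [3.141, -0.0, 1.547]
force: [-0.4, -0.1, -1.5]
grip_width: 0.0644
finger_force: 56.2
t 48.42 q [-0.21, 0.75, -0.46, 1.78, 0.48, 0.73, -0.96] p [0.5453, 0.249, 0.0527] rpy [3.1413, -0.0001, 1.5467] F [-0.4, -0.1, -1.5] M [0.05, 0.01, -0.01] w 0.0644 ff 56.2
```

```bash
python3 -m handwheel '[{"dx":0,"dy":0,"dz":0.05,"wx":0,"wy":0,"wz":0,"claw":60},{"dx":0,"dy":0,"dz":0,"wx":0,"wy":0,"wz":0,"claw":86},{"dx":0,"dy":0,"dz":0,"wx":0,"wy":0,"wz":0,"claw":90},{"dx":0,"dy":0,"dz":-2,"wx":0,"wy":0,"wz":0,"claw":90},{"dx":0,"dy":0,"dz":-4,"wx":0,"wy":0,"wz":0,"claw":100},{"dx":-3,"dy":0,"dz":-4,"wx":0,"wy":0,"wz":0,"claw":100},{"dx":-5,"dy":0,"dz":-2,"wx":0,"wy":0,"wz":0,"claw":100},{"dx":-5.5,"dy":-1,"dz":0,"wx":0,"wy":0,"wz":0,"claw":100}]'
python3 -m handwheel '[{"dx":-5.5,"dy":-1,"dz":0,"wx":0,"wy":0,"wz":0,"claw":100},{"dx":-5.5,"dy":-1,"dz":0,"wx":0,"wy":0,"wz":0,"claw":100},{"dx":-5.5,"dy":-1,"dz":0,"wx":0,"wy":0,"wz":0,"claw":100},{"dx":-5.5,"dy":-1,"dz":0,"wx":0,"wy":0,"wz":0,"claw":100},{"dx":0,"dy":0,"dz":0,"wx":0,"wy":0,"wz":0,"claw":100}]'
python3 - <<'E'
from h import *
st(); f=save('top','t14.png')
for l in lids(f)[:12]: print(l[0],*l[2:])
go(.418,-.416,.13)
E
```

```text
clock: 49.42
position: [0.5328, 0.1134, 0.1748]
tool_rot: [3.138, -0.001, 1.547]
force: [0.5, -0.2, -1.1]
grip_width: 0.0855
finger_force: 0.0
clock: 50.05
position: [0.4857, -0.1089, 0.173]
tool_rot: [3.141, 0.002, 1.541]
force: [0.5, 0.2, -0.2]
grip_width: 0.0852
finger_force: 0.0
t 50.05 q [0.52, 0.44, -0.54, 1.97, 0.31, 0.81, -0.23] p [0.4857, -0.1089, 0.173] rpy [3.1412, 0.0018, 1.5405] F [0.5, 0.2, -0.2] M [0.05, -0.01, -0.02] w 0.0852 ff 0.0
392 [252.5, 215.9] [0.5585, -0.0287] [0.5604, -0.0283]
592 [110.8, 224.6] [0.54, 0.3545] [0.5417, 0.3581]
559 [150.9, 220.5] [0.5497, 0.247] [0.5515, 0.2497]
72 [176.0, 213.9] [0.5669, 0.1796] [0.5689, 0.1817]
99 [198.1, 236.8] [0.5032, 0.1185] [0.5046, 0.1201]
812 [306.0, 289.5] [0.3585, -0.169] [0.3587, -0.1698]
2880 [544.5, 294.1] [0.3387, -0.7962] [0.3388, -0.8022]
268 [132.4, 255.9] [0.4543, 0.2923] [0.4553, 0.2953]
290 [157.7, 254.3] [0.4575, 0.2252] [0.4586, 0.2277]
261 [181.1, 256.4] [0.451, 0.1629] [0.452, 0.1648]
492 [397.7, 265.6] [0.418, -0.4159] [0.4188, -0.4187]
2980 [290.7, 390.3] [0.1087, -0.1227] [0.1069, -0.1231]
cm dx -31.14 dy -6.00 dz 4.31
```

```bash
python3 -m handwheel '[{"dx":-4.3,"dy":-0.8,"dz":0,"wx":0,"wy":0,"wz":0,"claw":100},{"dx":-5,"dy":-1,"dz":0,"wx":0,"wy":0,"wz":0,"claw":100},{"dx":-5,"dy":-1,"dz":0,"wx":0,"wy":0,"wz":0,"claw":100},{"dx":-5,"dy":-1,"dz":0,"wx":0,"wy":0,"wz":0,"claw":100},{"dx":-5,"dy":-1,"dz":0,"wx":0,"wy":0,"wz":0,"claw":100},{"dx":-5,"dy":-1,"dz":1,"wx":0,"wy":0,"wz":0,"claw":100},{"dx":-2,"dy":-0.3,"dz":2.5,"wx":0,"wy":0,"wz":0,"claw":100},{"dx":0,"dy":0,"dz":0,"wx":0,"wy":0,"wz":0,"claw":100}]'
python3 - <<'E'
from h import *
st(); go(.418,-.416,.045)
f=save('wrist','d.png')
for l in lids(f): print(l[0],l[1],l[2],px2w(f,*l[2],.072))
E
```

```text
clock: 51.1
position: [0.4181, -0.4158, 0.1361]
tool_rot: [-3.141, -0.002, 1.546]
force: [-0.2, 0.6, 0.8]
grip_width: 0.0854
finger_force: 0.0
t 51.1 q [1.0, 0.62, -0.46, 1.76, 0.35, 0.85, 0.36] p [0.4181, -0.4158, 0.1361] rpy [-3.1405, -0.0016, 1.5463] F [-0.2, 0.6, 0.8] M [0.04, -0.05, 0.01] w 0.0854 ff 0.0
cm dx -0.02 dy -0.01 dz 9.11 
7003 [95, 95] [277.0, 222.5] [ 0.41768103 -0.41561787  0.072     ]
41921 [560, 155] [278.6, 370.9] [ 0.41571147 -0.5453341   0.072     ]
```

```bash
python3 -m handwheel '[{"dx":0,"dy":0,"dz":2.5,"wx":0,"wy":0,"wz":0,"claw":100},{"dx":0,"dy":0,"dz":3,"wx":0,"wy":0,"wz":0,"claw":100},{"dx":0,"dy":0,"dz":2.6,"wx":0,"wy":0,"wz":0,"claw":100},{"dx":0,"dy":0,"dz":1,"wx":0,"wy":0,"wz":0,"claw":80},{"dx":0,"dy":0,"dz":0,"wx":0,"wy":0,"wz":0,"claw":60},{"dx":0,"dy":0,"dz":0,"wx":0,"wy":0,"wz":0,"claw":60},{"dx":0,"dy":0,"dz":0,"wx":0,"wy":0,"wz":0,"claw":60},{"dx":0,"dy":0,"dz":0,"wx":0,"wy":0,"wz":0,"claw":60}]' 50
python3 -m handwheel '[{"dx":0,"dy":0,"dz":-1,"wx":0,"wy":0,"wz":0,"claw":60},{"dx":0,"dy":0,"dz":-3,"wx":0,"wy":0,"wz":0,"claw":60},{"dx":0,"dy":0,"dz":-4,"wx":0,"wy":0,"wz":0,"claw":60},{"dx":0,"dy":0,"dz":-4,"wx":0,"wy":0,"wz":0,"claw":60},{"dx":0,"dy":0,"dz":-3,"wx":0,"wy":0,"wz":0,"claw":60},{"dx":0,"dy":0,"dz":0,"wx":0,"wy":0,"wz":0,"claw":60}]'
python3 -c "from h import *;st();go(.546,.169,.052)"
```

```text
clock: 52.15
position: [0.4183, -0.4163, 0.0463]
tool_rot: [3.141, 0.0, 1.547]
force: [-0.1, -0.8, -2.8]
grip_width: 0.0643
finger_force: 55.7
clock: 52.9
position: [0.4189, -0.4168, 0.1986]
tool_rot: [3.139, 0.003, 1.546]
force: [-0.5, 0.4, -4.5]
grip_width: 0.0651
finger_force: 56.6
t 52.9 q [1.03, 0.54, -0.49, 1.71, 0.3, 0.96, 0.4] p [0.4189, -0.4168, 0.1986] rpy [3.1387, 0.0028, 1.5465] F [-0.5, 0.4, -4.5] M [0.05, -0.02, 0.01] w 0.0651 ff 56.6
cm dx 58.87 dy 11.28 dz 14.66
```

```bash
python3 -m handwheel '[{"dx":3.7,"dy":0.7,"dz":0,"wx":0,"wy":0,"wz":0,"claw":60},{"dx":5.2,"dy":1,"dz":0,"wx":0,"wy":0,"wz":0,"claw":60},{"dx":5.2,"dy":1,"dz":0,"wx":0,"wy":0,"wz":0,"claw":60},{"dx":5.2,"dy":1,"dz":0,"wx":0,"wy":0,"wz":0,"claw":60},{"dx":5.2,"dy":1,"dz":0,"wx":0,"wy":0,"wz":0,"claw":60},{"dx":5.2,"dy":1,"dz":0,"wx":0,"wy":0,"wz":0,"claw":60},{"dx":5.2,"dy":1,"dz":0,"wx":0,"wy":0,"wz":0,"claw":60},{"dx":5.2,"dy":1,"dz":0,"wx":0,"wy":0,"wz":0,"claw":60}]'
python3 -m handwheel '[{"dx":5.2,"dy":1,"dz":0,"wx":0,"wy":0,"wz":0,"claw":60},{"dx":5.2,"dy":1,"dz":0,"wx":0,"wy":0,"wz":0,"claw":60},{"dx":5,"dy":0.9,"dz":0,"wx":0,"wy":0,"wz":0,"claw":60},{"dx":3.3,"dy":0.6,"dz":0.5,"wx":0,"wy":0,"wz":0,"claw":60},{"dx":0,"dy":0,"dz":2.5,"wx":0,"wy":0,"wz":0,"claw":60},{"dx":0,"dy":0,"dz":2.5,"wx":0,"wy":0,"wz":0,"claw":60},{"dx":0,"dy":0,"dz":0,"wx":0,"wy":0,"wz":0,"claw":60},{"dx":0,"dy":0,"dz":0,"wx":0,"wy":0,"wz":0,"claw":60}]'
python3 -c "from h import *;st();go(.546,.169,.0513)"
```

```text
clock: 53.9
position: [0.5044, -0.0156, 0.1952]
tool_rot: [-3.141, -0.0, 1.547]
force: [1.3, -0.6, -3.5]
grip_width: 0.0644
finger_force: 56.6
clock: 54.9
position: [0.5444, 0.1691, 0.1414]
tool_rot: [3.141, -0.0, 1.547]
force: [0.8, 0.2, -2.0]
grip_width: 0.0643
finger_force: 56.7
t 54.9 q [-0.01, 0.6, -0.56, 1.81, 0.41, 0.85, -0.79] p [0.5444, 0.1691, 0.1414] rpy [3.1415, -0.0003, 1.5468] F [0.8, 0.2, -2.0] M [0.03, -0.07, 0.01] w 0.0643 ff 56.7
cm dx -0.00 dy 0.16 dz 9.01
```

```bash
python3 -m handwheel '[{"dx":0,"dy":0.15,"dz":2.5,"wx":0,"wy":0,"wz":0,"claw":60},{"dx":0,"dy":0,"dz":3,"wx":0,"wy":0,"wz":0,"claw":60},{"dx":0,"dy":0,"dz":2.3,"wx":0,"wy":0,"wz":0,"claw":60},{"dx":0,"dy":0,"dz":0.8,"wx":0,"wy":0,"wz":0,"claw":60},{"dx":0,"dy":0,"dz":0,"wx":0,"wy":0,"wz":0,"claw":60}]'
python3 -m handwheel '[{"dx":0,"dy":0,"dz":0.2,"wx":0,"wy":0,"wz":0,"claw":60},{"dx":0,"dy":0,"dz":0.2,"wx":0,"wy":0,"wz":0,"claw":60},{"dx":0,"dy":0,"dz":0,"wx":0,"wy":0,"wz":0,"claw":60}]'
python3 -c "from h import *;st()"
```

```text
clock: 55.52
position: [0.548, 0.1743, 0.0581]
tool_rot: [3.135, -0.008, 1.549]
force: [-1.7, 19.3, 22.3]
grip_width: 0.0644
finger_force: 77.9
clock: 55.9
position: [0.5486, 0.1754, 0.0553]
tool_rot: [3.133, -0.009, 1.55]
force: [-4.1, 24.0, 33.5]
grip_width: 0.0644
finger_force: 80.9
t 55.9 q [-0.06, 0.72, -0.49, 1.85, 0.51, 0.69, -0.87] p [0.5486, 0.1754, 0.0553] rpy [3.1334, -0.0093, 1.55] F [-4.1, 24.0, 33.5] M [4.3, 0.78, -0.02] w 0.0644 ff 80.9
```

The jar met a wall: 24 N in +y and 33 N upward. I raise it and compare how it sits in the pads with how the first jar did.

```bash
python3 -m handwheel '[{"dx":0,"dy":0,"dz":-0.5,"wx":0,"wy":0,"wz":0,"claw":60},{"dx":0,"dy":0,"dz":-2,"wx":0,"wy":0,"wz":0,"claw":60},{"dx":0,"dy":0,"dz":-2,"wx":0,"wy":0,"wz":0,"claw":60},{"dx":0,"dy":0,"dz":-2,"wx":0,"wy":0,"wz":0,"claw":60},{"dx":0,"dy":0,"dz":0,"wx":0,"wy":0,"wz":0,"claw":60},{"dx":0,"dy":0,"dz":0,"wx":0,"wy":0,"wz":0,"claw":60}]'
python3 - <<'E'
from h import *
st(); f=save('wrist','e.png')
for n in ('c2','e'):
    im=cv2.imread(f'pics/{n}.png'); g=im.max(2)
    print(n,'col280',[int(x) for x in g[180:370:5,280]]); print(' row300',[int(x) for x in g[300,170:400:6]])
# caddy -y end wall and m0/m1 divider via top image
t=save('top','t15.png'); ga=t['frame'].max(2)
b=cv2.imread('pics/top0.png').max(2)
for x in (.50,.575): 
    a=w2px(t,[x,.25,.03]); c=w2px(t,[x,.10,.03])
    us=np.arange(int(a[0]),int(c[0])+1); print([(int(u),int(b[int(round(a[1])),u]),round(float(px2w(t,u,a[1],.03)[1]),3)) for u in us])
E
```

```text
clock: 56.65
position: [0.5456, 0.1687, 0.1157]
tool_rot: [-3.141, 0.0, 1.547]
force: [-0.6, 0.3, -2.9]
grip_width: 0.0645
finger_force: 77.1
t 56.65 q [-0.02, 0.64, -0.54, 1.82, 0.44, 0.81, -0.81] p [0.5456, 0.1687, 0.1157] rpy [-3.1413, 0.0003, 1.5466] F [-0.6, 0.3, -2.9] M [0.02, -0.02, 0.02] w 0.0645 ff 77.1
c2 col280 [191, 190, 196, 195, 194, 200, 201, 175, 20, 23, 21, 43, 41, 44, 43, 45, 45, 47, 48, 46, 48, 49, 50, 52, 50, 53, 52, 52, 52, 53, 52, 52, 52, 54, 54, 55, 54, 79]
 row300 [107, 137, 137, 27, 29, 27, 25, 57, 54, 54, 54, 55, 54, 55, 52, 54, 51, 52, 50, 50, 51, 51, 47, 45, 44, 44, 43, 41, 42, 40, 37, 30, 27, 26, 137, 136, 108, 34, 127]
e col280 [209, 209, 210, 211, 211, 210, 209, 27, 48, 49, 49, 47, 48, 46, 47, 47, 46, 46, 45, 48, 43, 43, 44, 44, 42, 41, 40, 42, 44, 45, 45, 41, 43, 41, 41, 44, 43, 41]
 row300 [146, 153, 154, 31, 33, 31, 31, 42, 43, 41, 41, 43, 42, 42, 43, 41, 41, 41, 44, 42, 42, 42, 42, 40, 41, 42, 41, 41, 41, 42, 42, 41, 33, 30, 152, 153, 123, 40, 137]
[(153, 103, 0.25), (154, 103, 0.247), (155, 103, 0.245), (156, 102, 0.242), (157, 104, 0.239), (158, 1
[... 1186 characters left out ...]
170, 83, 0.205), (171, 98, 0.203), (172, 102, 0.2), (173, 102, 0.197), (174, 102, 0.194), (175, 101, 0.191), (176, 102, 0.189), (177, 102, 0.186), (178, 102, 0.183), (179, 101, 0.18), (180, 101, 0.177), (181, 101, 0.174), (182, 102, 0.172), (183, 102, 0.169), (184, 101, 0.166), (185, 102, 0.163), (186, 105, 0.16), (187, 85, 0.158), (188, 69, 0.155), (189, 70, 0.152), (190, 71, 0.149), (191, 69, 0.146), (192, 71, 0.144), (193, 71, 0.141), (194, 70, 0.138), (195, 73, 0.135), (196, 96, 0.132), (197, 89, 0.13), (198, 79, 0.127), (199, 134, 0.124), (200, 153, 0.121), (201, 152, 0.118), (202, 151, 0.115), (203, 152, 0.113), (204, 153, 0.11), (205, 152, 0.107), (206, 153, 0.104), (207, 154, 0.101)]
```

The jar tilted in the pads, and the top-view wall edges put the caddy about 2–3 mm farther in +y than my model. I will stand the jar on free table to straighten it, regrip it and try again.

```bash
python3 -m handwheel '[{"dx":0,"dy":0,"dz":-3,"wx":0,"wy":0,"wz":0,"claw":60},{"dx":0,"dy":0,"dz":-3.5,"wx":0,"wy":0,"wz":0,"claw":60},{"dx":-4,"dy":-1.8,"dz":0,"wx":0,"wy":0,"wz":0,"claw":60},{"dx":-5,"dy":-2.3,"dz":0,"wx":0,"wy":0,"wz":0,"claw":60},{"dx":-5,"dy":-2.3,"dz":0,"wx":0,"wy":0,"wz":0,"claw":60},{"dx":-5,"dy":-2.3,"dz":0,"wx":0,"wy":0,"wz":0,"claw":60},{"dx":-3.1,"dy":-1.3,"dz":1,"wx":0,"wy":0,"wz":0,"claw":60},{"dx":0,"dy":0,"dz":3,"wx":0,"wy":0,"wz":0,"claw":60}]' 50
python3 -m handwheel '[{"dx":0,"dy":0,"dz":3.5,"wx":0,"wy":0,"wz":0,"claw":60},{"dx":0,"dy":0,"dz":2.5,"wx":0,"wy":0,"wz":0,"claw":60},{"dx":0,"dy":0,"dz":1.5,"wx":0,"wy":0,"wz":0,"claw":60},{"dx":0,"dy":0,"dz":0,"wx":0,"wy":0,"wz":0,"claw":60},{"dx":0,"dy":0,"dz":0,"wx":0,"wy":0,"wz":0,"claw":60}]'
```

```text
clock: 57.75
position: [0.44, -0.0523, 0.1409]
tool_rot: [3.14, 0.001, 1.543]
force: [2.0, -0.9, -3.3]
grip_width: 0.0646
finger_force: 77.2
clock: 58.38
position: [0.4409, -0.0496, 0.0666]
tool_rot: [3.141, 0.0, 1.547]
force: [-0.2, -0.9, -2.5]
grip_width: 0.0643
finger_force: 77.1
```

```bash
python3 -m handwheel '[{"dx":0,"dy":0,"dz":0.6,"wx":0,"wy":0,"wz":0,"claw":60},{"dx":0,"dy":0,"dz":0.4,"wx":0,"wy":0,"wz":0,"claw":60},{"dx":0,"dy":0,"dz":0,"wx":0,"wy":0,"wz":0,"claw":60}]' 25
python3 -m handwheel '[{"dx":0,"dy":0,"dz":0.4,"wx":0,"wy":0,"wz":0,"claw":60},{"dx":0,"dy":0,"dz":0.2,"wx":0,"wy":0,"wz":0,"claw":60},{"dx":0,"dy":0,"dz":0,"wx":0,"wy":0,"wz":0,"claw":60}]'
python3 -m handwheel '[{"dx":0,"dy":0,"dz":0.2,"wx":0,"wy":0,"wz":0,"claw":60},{"dx":0,"dy":0,"dz":0.1,"wx":0,"wy":0,"wz":0,"claw":60},{"dx":0,"dy":0,"dz":0,"wx":0,"wy":0,"wz":0,"claw":60}]'
```

```text
clock: 58.75
position: [0.4404, -0.0496, 0.0558]
tool_rot: [-3.141, 0.0, 1.547]
force: [-0.6, 1.1, -3.2]
grip_width: 0.0648
finger_force: 77.1
clock: 59.12
position: [0.4404, -0.0496, 0.0498]
tool_rot: [-3.141, -0.0, 1.547]
force: [-0.0, 0.5, -3.0]
grip_width: 0.0643
finger_force: 77.1
clock: 59.5
position: [0.4404, -0.0496, 0.0469]
tool_rot: [-3.141, -0.0, 1.547]
force: [0.2, 0.3, -3.8]
grip_width: 0.0647
finger_force: 77.1
```

```bash
python3 -m handwheel '[{"dx":0,"dy":0,"dz":0.2,"wx":0,"wy":0,"wz":0,"claw":60},{"dx":0,"dy":0,"dz":0.1,"wx":0,"wy":0,"wz":0,"claw":60},{"dx":0,"dy":0,"dz":0,"wx":0,"wy":0,"wz":0,"claw":60}]'
python3 -m handwheel '[{"dx":0,"dy":0,"dz":0.2,"wx":0,"wy":0,"wz":0,"claw":60},{"dx":0,"dy":0,"dz":0.1,"wx":0,"wy":0,"wz":0,"claw":60},{"dx":0,"dy":0,"dz":0,"wx":0,"wy":0,"wz":0,"claw":60}]'
python3 -m handwheel '[{"dx":0,"dy":0,"dz":0.2,"wx":0,"wy":0,"wz":0,"claw":60},{"dx":0,"dy":0,"dz":0.1,"wx":0,"wy":0,"wz":0,"claw":60},{"dx":0,"dy":0,"dz":0,"wx":0,"wy":0,"wz":0,"claw":60}]'
```

```text
clock: 59.88
position: [0.4405, -0.0496, 0.0439]
tool_rot: [-3.142, -0.0, 1.547]
force: [-0.5, -1.0, -3.3]
grip_width: 0.0641
finger_force: 77.1
clock: 60.25
position: [0.4409, -0.0508, 0.0423]
tool_rot: [3.14, 0.002, 1.546]
force: [-7.7, -7.9, 43.9]
grip_width: 0.0644
finger_force: 83.2
clock: 60.62
position: [0.4435, -0.051, 0.0406]
tool_rot: [3.135, 0.003, 1.545]
force: [-2.4, -12.2, 70.3]
grip_width: 0.0642
finger_force: 88.6
```

```bash
python3 -m handwheel '[{"dx":0,"dy":0,"dz":-0.5,"wx":0,"wy":0,"wz":0,"claw":60},{"dx":0,"dy":0,"dz":0,"wx":0,"wy":0,"wz":0,"claw":60},{"dx":0,"dy":0,"dz":0,"wx":0,"wy":0,"wz":0,"claw":85},{"dx":0,"dy":0,"dz":0,"wx":0,"wy":0,"wz":0,"claw":100},{"dx":0,"dy":0,"dz":-2,"wx":0,"wy":0,"wz":0,"claw":100},{"dx":0,"dy":0,"dz":-4,"wx":0,"wy":0,"wz":0,"claw":100},{"dx":0,"dy":0,"dz":-3.5,"wx":0,"wy":0,"wz":0,"claw":100},{"dx":0,"dy":0,"dz":0,"wx":0,"wy":0,"wz":0,"claw":100}]'
python3 - <<'E'
from h import *
st(); f=save('wrist','g.png')
for l in lids(f): print(l[0],l[1],l[2],px2w(f,*l[2],.072))
for m in optics.masks_of('jar_a','wrist'): print(m['p'],m['rect'])
E
```

```text
clock: 61.62
position: [0.4416, -0.0498, 0.1398]
tool_rot: [3.138, 0.001, 1.546]
force: [1.1, 0.4, -0.7]
grip_width: 0.0855
finger_force: 0.0
t 61.62 q [0.44, 0.43, -0.58, 2.12, 0.37, 0.68, -0.41] p [0.4416, -0.0498, 0.1398] rpy [3.1381, 0.0005, 1.5462] F [1.1, 0.4, -0.7] M [-0.04, -0.05, 0.02] w 0.0855 ff 0.0
1500 [20, 152] [372.6, 145.2] [5.04232248e-01 3.75923307e-04 7.20000000e-02]
2661 [118, 109] [479.9, 165.6] [ 0.57867585 -0.01422     0.072     ]
6582 [92, 92] [273.8, 232.5] [ 0.43894814 -0.05863976  0.072     ]
41589 [560, 155] [277.6, 371.0] [ 0.43850001 -0.18363231  0.072     ]
0.7 [224.7, 171.5, 97.8, 101.7]
```

The jar is upright (round lid, 92×92 px) at (0.439, -0.0585). I regrip it on centre.

```bash
python3 -m handwheel '[{"dx":-0.9,"dy":-0.25,"dz":2.5,"wx":0,"wy":0,"wz":0,"claw":100},{"dx":0,"dy":0,"dz":3,"wx":0,"wy":0,"wz":0,"claw":100},{"dx":0,"dy":0,"dz":2.9,"wx":0,"wy":0,"wz":0,"claw":100},{"dx":0,"dy":0,"dz":1,"wx":0,"wy":0,"wz":0,"claw":80},{"dx":0,"dy":0,"dz":0,"wx":0,"wy":0,"wz":0,"claw":60},{"dx":0,"dy":0,"dz":0,"wx":0,"wy":0,"wz":0,"claw":60},{"dx":0,"dy":0,"dz":0,"wx":0,"wy":0,"wz":0,"claw":60},{"dx":0,"dy":0,"dz":0,"wx":0,"wy":0,"wz":0,"claw":60}]' 50
python3 -m handwheel '[{"dx":0,"dy":0,"dz":-1,"wx":0,"wy":0,"wz":0,"claw":60},{"dx":0,"dy":0,"dz":-3,"wx":0,"wy":0,"wz":0,"claw":60},{"dx":0,"dy":0,"dz":-4,"wx":0,"wy":0,"wz":0,"claw":60},{"dx":0,"dy":0,"dz":-4,"wx":0,"wy":0,"wz":0,"claw":60},{"dx":0,"dy":0,"dz":-1,"wx":0,"wy":0,"wz":0,"claw":60},{"dx":0,"dy":0,"dz":0,"wx":0,"wy":0,"wz":0,"claw":60}]'
python3 - <<'E'
from h import *
st();go(.546,.1715,.05)
t=optics.grab_frame('top')
for l in lids(t)[:12]: print(l[0],*l[2:])
E
```

```text
clock: 62.72
position: [0.438, -0.0587, 0.0443]
tool_rot: [3.141, 0.0, 1.546]
force: [0.3, -0.9, -2.7]
grip_width: 0.0647
finger_force: 55.7
clock: 63.48
position: [0.4377, -0.0589, 0.1741]
tool_rot: [3.141, 0.0, 1.546]
force: [0.2, 0.0, -3.9]
grip_width: 0.0647
finger_force: 57.0
t 63.48 q [0.51, 0.37, -0.63, 2.1, 0.32, 0.76, -0.34] p [0.4377, -0.0589, 0.1741] rpy [3.1408, 0.0005, 1.5462] F [0.2, 0.0, -3.9] M [-0.01, 0.04, -0.0] w 0.0647 ff 57.0
cm dx 23.30 dy 10.26 dz 12.41 
168 [251.6, 200.5] [0.6018, -0.0264] [0.604, -0.026]
71 [291.7, 220.9] [0.5431, -0.1354] [0.5449, -0.1359]
612 [111.0, 224.6] [0.54, 0.354] [0.5417, 0.3575]
580 [150.6, 221.4] [0.547, 0.2478] [0.5488, 0.2505]
114 [198.2, 238.7] [0.4979, 0.118] [0.4993, 0.1196]
172 [226.3, 246.0] [0.4771, 0.0422] [0.4783, 0.0432]
301 [157.9, 254.1] [0.458, 0.2249] [0.4591, 0.2273]
287 [181.0, 255.7] [0.4528, 0.1631] [0.4538, 0.1651]
2887 [544.5, 294.1] [0.3387, -0.7961] [0.3388, -0.8021]
273 [132.4, 255.9] [0.4543, 0.2924] [0.4553, 0.2954]
3482 [286.3, 382.2] [0.1282, -0.1122] [0.1265, -0.1125]
```

```bash
python3 -m handwheel '[{"dx":3.3,"dy":1.6,"dz":0,"wx":0,"wy":0,"wz":0,"claw":60},{"dx":5,"dy":2.2,"dz":0,"wx":0,"wy":0,"wz":0,"claw":60},{"dx":5,"dy":2.2,"dz":0,"wx":0,"wy":0,"wz":0,"claw":60},{"dx":5,"dy":2.2,"dz":0,"wx":0,"wy":0,"wz":0,"claw":60},{"dx":4.9,"dy":2,"dz":1,"wx":0,"wy":0,"wz":0,"claw":60},{"dx":0,"dy":0,"dz":3,"wx":0,"wy":0,"wz":0,"claw":60},{"dx":0,"dy":0,"dz":1,"wx":0,"wy":0,"wz":0,"claw":60},{"dx":0,"dy":0,"dz":0,"wx":0,"wy":0,"wz":0,"claw":60}]'
python3 -m handwheel '[{"dx":0,"dy":0,"dz":0,"wx":0,"wy":0,"wz":0,"claw":60}]'
python3 - <<'E'
from h import *
st();go(.547,.171,.0493)
f=save('wrist','i.png');g=f['frame'].max(2); print([int(x) for x in g[180:370:5,280]])
E
```

```text
clock: 64.53
position: [0.5446, 0.1702, 0.123]
tool_rot: [-3.139, 0.001, 1.546]
force: [-0.2, 0.3, -2.6]
grip_width: 0.0645
finger_force: 56.9
clock: 64.65
position: [0.5456, 0.1705, 0.1246]
tool_rot: [3.141, -0.0, 1.546]
force: [0.0, -0.5, -2.6]
grip_width: 0.0647
finger_force: 56.9
t 64.65 q [-0.0, 0.63, -0.58, 1.81, 0.45, 0.83, -0.83] p [0.5456, 0.1705, 0.1246] rpy [3.1409, -0.0001, 1.5459] F [0.0, -0.5, -2.6] M [0.03, 0.01, -0.02] w 0.0647 ff 56.9
cm dx 0.05 dy 0.13 dz 7.53 
[208, 207, 210, 209, 214, 215, 214, 237, 217, 191, 24, 25, 25, 29, 50, 50, 50, 51, 52, 53, 53, 53, 55, 55, 55, 57, 57, 58, 60, 58, 59, 60, 60, 59, 60, 60, 60, 61]
```

```bash
python3 -m handwheel '[{"dx":0.05,"dy":0.1,"dz":2.5,"wx":0,"wy":0,"wz":0,"claw":60},{"dx":0,"dy":0,"dz":2.2,"wx":0,"wy":0,"wz":0,"claw":60},{"dx":0,"dy":0,"dz":0.7,"wx":0,"wy":0,"wz":0,"claw":60},{"dx":0,"dy":0,"dz":0.3,"wx":0,"wy":0,"wz":0,"claw":60},{"dx":0,"dy":0,"dz":0,"wx":0,"wy":0,"wz":0,"claw":60}]'
python3 -c "from h import *;st()"
```

```text
clock: 65.32
position: [0.5469, 0.1723, 0.0682]
tool_rot: [3.14, -0.002, 1.547]
force: [-0.6, 5.5, 0.1]
grip_width: 0.0646
finger_force: 58.1
t 65.33 q [-0.04, 0.71, -0.53, 1.84, 0.52, 0.73, -0.88] p [0.5469, 0.1723, 0.0682] rpy [3.1398, -0.0015, 1.5471] F [-0.6, 5.5, 0.1] M [1.29, 0.1, 0.01] w 0.0646 ff 58.1
```

```bash
python3 -m handwheel '[{"dx":0.2,"dy":0,"dz":0,"wx":0,"wy":0,"wz":0,"claw":60},{"dx":0.1,"dy":0,"dz":0,"wx":0,"wy":0,"wz":0,"claw":60},{"dx":0,"dy":0,"dz":0,"wx":0,"wy":0,"wz":0,"claw":60}]'
python3 -m handwheel '[{"dx":0,"dy":0,"dz":0.5,"wx":0,"wy":0,"wz":0,"claw":60},{"dx":0,"dy":0,"dz":0.3,"wx":0,"wy":0,"wz":0,"claw":60},{"dx":0,"dy":0,"dz":0,"wx":0,"wy":0,"wz":0,"claw":60}]'
python3 -c "from h import *;st()"
```

```text
clock: 65.7
position: [0.5464, 0.1742, 0.0669]
tool_rot: [-3.141, 0.0, 1.547]
force: [-0.3, 0.1, -2.9]
grip_width: 0.0645
finger_force: 58.2
clock: 66.08
position: [0.5462, 0.1743, 0.0586]
tool_rot: [-3.141, 0.0, 1.547]
force: [-0.4, -0.1, -2.6]
grip_width: 0.0647
finger_force: 58.2
t 66.08 q [-0.05, 0.73, -0.52, 1.84, 0.53, 0.72, -0.89] p [0.5462, 0.1743, 0.0586] rpy [-3.141, 0.0002, 1.5469] F [-0.4, -0.1, -2.6] M [0.03, 0.05, 0.02] w 0.0647 ff 58.2
```

```bash
python3 -m handwheel '[{"dx":0,"dy":0,"dz":0.5,"wx":0,"wy":0,"wz":0,"claw":60},{"dx":0,"dy":0,"dz":0.3,"wx":0,"wy":0,"wz":0,"claw":60},{"dx":0,"dy":0,"dz":0,"wx":0,"wy":0,"wz":0,"claw":60}]'
python3 -m handwheel '[{"dx":0,"dy":0,"dz":0.1,"wx":0,"wy":0,"wz":0,"claw":60},{"dx":0,"dy":0,"dz":0,"wx":0,"wy":0,"wz":0,"claw":60}]'
python3 -c "from h import *;st()"
```

```text
clock: 66.45
position: [0.5462, 0.1744, 0.0506]
tool_rot: [-3.141, 0.0, 1.547]
force: [-0.9, 0.3, -2.8]
grip_width: 0.0648
finger_force: 58.2
clock: 66.7
position: [0.5464, 0.1744, 0.05]
tool_rot: [3.142, -0.0, 1.547]
force: [0.0, 0.7, -2.5]
grip_width: 0.0645
finger_force: 58.2
t 66.7 q [-0.05, 0.74, -0.51, 1.84, 0.54, 0.7, -0.9] p [0.5464, 0.1744, 0.05] rpy [3.1415, -0.0001, 1.5467] F [0.0, 0.7, -2.5] M [0.0, 0.05, -0.01] w 0.0645 ff 58.2
```

Next I lower the last bit, release, and retreat clear for a final check.

```bash
python3 -m handwheel '[{"dx":0,"dy":0,"dz":0.08,"wx":0,"wy":0,"wz":0,"claw":60},{"dx":0,"dy":0,"dz":0,"wx":0,"wy":0,"wz":0,"claw":60},{"dx":0,"dy":0,"dz":0,"wx":0,"wy":0,"wz":0,"claw":86},{"dx":0,"dy":0,"dz":0,"wx":0,"wy":0,"wz":0,"claw":90},{"dx":0,"dy":0,"dz":-2,"wx":0,"wy":0,"wz":0,"claw":90},{"dx":0,"dy":0,"dz":-4,"wx":0,"wy":0,"wz":0,"claw":100},{"dx":-2,"dy":0,"dz":-5,"wx":0,"wy":0,"wz":0,"claw":100},{"dx":-4,"dy":0,"dz":-4,"wx":0,"wy":0,"wz":0,"claw":100}]'
python3 -m handwheel '[{"dx":-3,"dy":-2,"dz":-3,"wx":0,"wy":0,"wz":0,"claw":100},{"dx":-1,"dy":-2,"dz":-2,"wx":0,"wy":0,"wz":0,"claw":100},{"dx":0,"dy":0,"dz":0,"wx":0,"wy":0,"wz":0,"claw":100},{"dx":0,"dy":0,"dz":0,"wx":0,"wy":0,"wz":0,"claw":100}]'
python3 - <<'E'
from h import *
st(); f=save('wrist','k.png')
for c,zz in (('wrist',.077),):
  for l in lids(f): print(c,l[0],l[1],l[2],px2w(f,*l[2],.077)[:2].round(4),px2w(f,*l[2],.067)[:2].round(4))
for n in ('jar_a','pot_a','cap'):
  for m in optics.masks_of(n,'wrist'): print(n,round(m['p'],2),m['rect'])
t=save('top','t16.png')
for l in lids(t)[:14]: print(l[0],l[1],*l[2:])
s=save('scene','s16.png')
for n in ('jar_a','pot_a'):
  for m in optics.masks_of(n,'scene'): print(n,round(m['p'],2),m['rect'])
for n,p in dict(j0=(.547,.249),j1=(.546,.174),p1=(.454,.293),p2=(.454,.2275),p3=(.453,.161)).items():
  h=.077 if n[0]=='j' else .067; print(n,w2px(s,[*p,.005]).round(),w2px(s,[*p,h]).round(), 'wrist',w2px(f,[*p,h]).round())
E
```

```text
clock: 67.7
position: [0.5449, 0.1154, 0.2025]
tool_rot: [3.14, -0.001, 1.55]
force: [1.4, -0.5, -0.6]
grip_width: 0.0858
finger_force: 0.0
clock: 68.2
position: [0.5042, 0.0756, 0.2496]
tool_rot: [3.141, -0.0, 1.547]
force: [0.2, -0.3, -0.8]
grip_width: 0.0853
finger_force: 0.0
t 68.2 q [0.26, 0.38, -0.68, 1.85, 0.28, 1.0, -0.56] p [0.5042, 0.0756, 0.2496] rpy [3.1408, -0.0001, 1.5469] F [0.2, -0.3, -0.8] M [-0.02, -0.05, 0.04] w 0.0853 ff 0.0
wrist 2125 [51, 50] [219.1, 23.3] [0.4566 0.2213] [0.455  0.2234]
wrist 2013 [76, 39] [321.5, 14.2] [0.5462 0.2264] [0.5475 0.2287]
wrist 4479 [73, 78] [321.7, 81.3] [0.5468 0.1701] [0.5481 0.1705]
wrist 99 [44, 4] [231.8, 61.8] [0.4659 0.1888] [0.4646 0.1898]
wrist 1853 [47, 49] [218.8, 92.9] [0.4523 0.1622] [0.4506 0.1624]
wrist 610 [81, 10] [280.3, 127.8] [0.5082 0.129 ] [0.5083 0.1281]
wrist 760 [102, 10] [340.5, 193.0] [0.5672 0.0635] [0.5692 0.0606]
wrist 43251 [560, 208] [280.9, 367.6] [ 0.5028 -0.1594] [ 0.5027 -0.1694]
jar_a 0.82 [281.8, 2.0, 72.2, 36.8]
jar_a 0.8 [284.6, 45.2, 73.7, 74.4]
pot_a 0.75 [191.8, 0.1, 171.1, 134.4]
pot_a 0
[... 473 characters left out ...]
-0.8021]
274 [19, 19] [132.3, 256.0] [0.4541, 0.2925] [0.4551, 0.2956]
1477 [132, 69] [247.4, 383.4] [0.127, -0.0136] [0.1253, -0.0131]
jar_a 0.88 [325.7, 178.6, 22.5, 28.5]
jar_a 0.81 [341.8, 170.1, 31.0, 27.7]
jar_a 0.81 [67.8, 230.1, 31.6, 38.3]
jar_a 0.57 [80.9, 254.8, 35.6, 41.4]
jar_a 0.51 [362.3, 166.8, 31.2, 21.4]
jar_a 0.42 [305.4, 159.9, 93.5, 55.5]
pot_a 0.76 [307.7, 171.5, 15.8, 17.1]
pot_a 0.57 [338.6, 155.7, 15.0, 22.3]
pot_a 0.52 [321.3, 162.7, 17.7, 22.1]
j0 [356. 195.] [359. 175.] wrist [322. -14.]
j1 [339. 203.] [341. 182.] wrist [321.  77.]
p1 [345. 178.] [347. 162.] wrist [213. -61.]
p2 [331. 184.] [333. 168.] wrist [218.  18.]
p3 [316. 191.] [317. 174.] wrist [221.  94.]
```

All five lids are in their bays, upright and at the expected places. One closer numerical check of the cap's bar against the bottle's edges before handing in.

```bash
python3 -m handwheel '[{"dx":3.5,"dy":0.6,"dz":0,"wx":0,"wy":0,"wz":0,"claw":100},{"dx":5,"dy":0.9,"dz":0,"wx":0,"wy":0,"wz":0,"claw":100},{"dx":5,"dy":0.9,"dz":0,"wx":0,"wy":0,"wz":0,"claw":100},{"dx":5,"dy":0.9,"dz":0,"wx":0,"wy":0,"wz":0,"claw":100},{"dx":0,"dy":0,"dz":0,"wx":0,"wy":0,"wz":0,"claw":100},{"dx":0,"dy":0,"dz":0,"wx":0,"wy":0,"wz":0,"claw":100}]'
python3 - <<'E'
from h import *
st(); f=save('wrist','m.png'); g=f['frame'].max(2)
c=w2px(f,[.5405,.3415,.112]); print('cap px',c)
r=np.hypot(*(np.array(w2px(f,[.5685,.3415,.112]))-c))
yy,xx=np.mgrid[:420,:560]
bar=(g>75)&(g<190)&(np.hypot(xx-c[0],yy-c[1])<r*.93)
n,l,s,_=cv2.connectedComponentsWithStats(bar.astype(np.uint8)); i=1+s[1:,4].argmax(); ys,xs=np.nonzero(l==i); print('bar',s[i])
P=np.array([px2w(f,u,v,.112)[:2] for u,v in zip(xs,ys)],np.float32)
print('bar angle',cv2.fitLine(P,cv2.DIST_L2,0,1e-5,1e-5)[:2].ravel(), cv2.minAreaRect(P*1000))
w=(f['frame'].min(2)>150)&(np.hypot(xx-c[0],yy-c[1])<r*2.6)
n,l,s,_=cv2.connectedComponentsWithStats(w.astype(np.uint8)); i=1+s[1:,4].argmax(); print('white',s[i])
h=cv2.convexHull(np.argwhere(l==i)[:,::-1].astype(np.int32)); ap=cv2.approxPolyDP(h,4,True)[:,0]; print(ap.tolist())
Q=[px2w(f,*a,.063)[:2] for a in ap]
for k in range(len(Q)):
    d=Q[(k+1)%len(Q)]-Q[k]; L=np.hypot(*d); 
    if L>.04: print('edge',round(L*1000),round((np.degrees(np.arctan2(d[1],d[0]))+45)%90-45,1))
E
```

```text
clock: 69.35
position: [0.5413, 0.2593, 0.2487]
tool_rot: [-3.141, 0.001, 1.547]
force: [-0.3, -0.2, 0.3]
grip_width: 0.0854
finger_force: 0.0
t 69.35 q [-0.09, 0.54, -0.67, 1.62, 0.36, 1.11, -0.88] p [0.5413, 0.2593, 0.2487] rpy [-3.141, 0.0005, 1.547] F [-0.3, -0.2, 0.3] M [-0.03, 0.01, -0.02] w 0.0854 ff 0.0
cap px [274.29706445  95.88375513]
bar [273  91  33  10 238]
bar angle [ 0.9944314  -0.10538634] ((552.4561767578125, 341.3462219238281), (5.701969146728516, 26.2808895111084), 83.73246002197266)
white [ 230   49   90   94 2660]
[[319, 61], [306, 142], [230, 131], [237, 50]]
edge 76 -9.2
edge 76 -9.6
edge 75 -8.5
edge 77 -8.6
```

The bar is at -6° and the bottle at -9°, so the cap is about 3° short of closed. I grip it once more, press lightly and tighten to a firm stop against the bay walls.

```bash
python3 -m handwheel '[{"dx":4,"dy":-0.2,"dz":1,"wx":0,"wy":0,"wz":0,"claw":100},{"dx":4.2,"dy":-0.1,"dz":2,"wx":0,"wy":0,"wz":0,"claw":100},{"dx":0,"dy":0,"dz":3,"wx":0,"wy":0,"wz":0,"claw":100},{"dx":0,"dy":0,"dz":2,"wx":0,"wy":0,"wz":0,"claw":100},{"dx":0,"dy":0,"dz":0,"wx":0,"wy":0,"wz":0,"claw":100},{"dx":0,"dy":0,"dz":0,"wx":0,"wy":0,"wz":0,"claw":100}]'
python3 -c "from h import *;st();go(.5403,.3413,.0785)"
```

```text
clock: 70.15
position: [0.5411, 0.3412, 0.1703]
tool_rot: [3.141, -0.001, 1.546]
force: [0.1, 0.6, -0.6]
grip_width: 0.0853
finger_force: 0.0
t 70.15 q [-0.25, 0.68, -0.63, 1.59, 0.45, 1.02, -1.04] p [0.5411, 0.3412, 0.1703] rpy [3.1406, -0.0006, 1.5456] F [0.1, 0.6, -0.6] M [0.01, 0.01, -0.0] w 0.0853 ff 0.0
cm dx 0.01 dy -0.08 dz 9.18
```

```bash
python3 -m handwheel '[{"dx":0,"dy":-0.1,"dz":3,"wx":0,"wy":0,"wz":0,"claw":100},{"dx":0,"dy":0,"dz":3,"wx":0,"wy":0,"wz":0,"claw":100},{"dx":0,"dy":0,"dz":2.4,"wx":0,"wy":0,"wz":0,"claw":100},{"dx":0,"dy":0,"dz":0.6,"wx":0,"wy":0,"wz":0,"claw":78},{"dx":0,"dy":0,"dz":0,"wx":0,"wy":0,"wz":0,"claw":55},{"dx":0,"dy":0,"dz":0,"wx":0,"wy":0,"wz":0,"claw":55},{"dx":0,"dy":0,"dz":0,"wx":0,"wy":0,"wz":0,"claw":55},{"dx":0,"dy":0,"dz":0,"wx":0,"wy":0,"wz":0,"claw":55}]' 60
python3 -c "from h import *;st()"
python3 -m handwheel '[{"dx":0,"dy":0,"dz":0.15,"wx":0,"wy":0,"wz":0,"claw":55},{"dx":0,"dy":0,"dz":0.1,"wx":0,"wy":0,"wz":0.03,"claw":55},{"dx":0,"dy":0,"dz":0,"wx":0,"wy":0,"wz":0.04,"claw":55},{"dx":0,"dy":0,"dz":0,"wx":0,"wy":0,"wz":0.04,"claw":55},{"dx":0,"dy":0,"dz":0,"wx":0,"wy":0,"wz":0,"claw":55}]'
python3 -c "from h import *;st()"
```

```text
clock: 71.15
position: [0.5397, 0.3416, 0.0798]
tool_rot: [3.141, -0.0, 1.547]
force: [-1.7, -3.2, 6.1]
grip_width: 0.058
finger_force: 64.6
t 71.15 q [-0.29, 0.79, -0.57, 1.65, 0.53, 0.86, -1.1] p [0.5397, 0.3416, 0.0798] rpy [3.1408, -0.0002, 1.5465] F [-1.7, -3.2, 6.1] M [-0.63, 0.4, -0.0] w 0.058 ff 64.6
clock: 71.78
position: [0.5406, 0.343, 0.0794]
tool_rot: [3.138, -0.003, 1.436]
force: [-4.9, -4.3, 32.6]
grip_width: 0.0581
finger_force: 67.3
t 71.78 q [-0.3, 0.78, -0.55, 1.65, 0.51, 0.85, -1.2] p [0.5406, 0.343, 0.0794] rpy [3.1383, -0.0029, 1.4364] F [-4.9, -4.3, 32.6] M [-0.72, 1.1, 0.23] w 0.0581 ff 67.3
```

```bash
python3 -m handwheel '[{"dx":0,"dy":0,"dz":-0.03,"wx":0,"wy":0,"wz":0.04,"claw":55},{"dx":0,"dy":0,"dz":0,"wx":0,"wy":0,"wz":0.04,"claw":55},{"dx":0,"dy":0,"dz":0,"wx":0,"wy":0,"wz":0,"claw":55}]'
python3 -c "from h import *;st()"
python3 -m handwheel '[{"dx":0,"dy":0,"dz":0,"wx":0,"wy":0,"wz":0.03,"claw":55},{"dx":0,"dy":0,"dz":0,"wx":0,"wy":0,"wz":0.03,"claw":55},{"dx":0,"dy":0,"dz":0,"wx":0,"wy":0,"wz":0,"claw":55}]'
python3 -c "from h import *;st()"
```

```text
clock: 72.15
position: [0.5402, 0.3436, 0.0795]
tool_rot: [3.139, -0.004, 1.357]
force: [-5.1, -1.0, 27.6]
grip_width: 0.0585
finger_force: 66.7
t 72.15 q [-0.32, 0.78, -0.53, 1.65, 0.49, 0.84, -1.27] p [0.5402, 0.3436, 0.0795] rpy [3.1392, -0.0037, 1.3573] F [-5.1, -1.0, 27.6] M [-0.13, 1.15, 0.54] w 0.0585 ff 66.7
clock: 72.53
position: [0.5395, 0.3435, 0.0794]
tool_rot: [3.14, -0.003, 1.299]
force: [-9.8, -2.7, 30.9]
grip_width: 0.0583
finger_force: 66.7
t 72.53 q [-0.33, 0.77, -0.52, 1.65, 0.48, 0.84, -1.32] p [0.5395, 0.3435, 0.0794] rpy [3.14, -0.0029, 1.2987] F [-9.8, -2.7, 30.9] M [-0.4, 2.07, 1.34] w 0.0583 ff 66.7
```

```bash
python3 -m handwheel '[{"dx":0,"dy":0,"dz":-0.2,"wx":0,"wy":0,"wz":0,"claw":55},{"dx":0,"dy":0,"dz":0,"wx":0,"wy":0,"wz":0,"claw":80},{"dx":0,"dy":0,"dz":0,"wx":0,"wy":0,"wz":0,"claw":100},{"dx":0,"dy":0,"dz":-3,"wx":0,"wy":0,"wz":0,"claw":100},{"dx":0,"dy":0,"dz":-5,"wx":0,"wy":0,"wz":0,"claw":100},{"dx":-3,"dy":0,"dz":-5,"wx":0,"wy":0,"wz":0,"claw":100},{"dx":-5,"dy":0,"dz":-4,"wx":0,"wy":0,"wz":0,"claw":100},{"dx":0,"dy":0,"dz":0,"wx":0,"wy":0,"wz":0,"claw":100}]'
python3 - <<'E'
from h import *
st(); f=save('wrist','n.png'); g=f['frame'].max(2)
c=w2px(f,[.5405,.3415,.112])
r=np.hypot(*(np.array(w2px(f,[.5685,.3415,.112]))-c))
yy,xx=np.mgrid[:420,:560]
bar=(g>75)&(g<190)&(np.hypot(xx-c[0],yy-c[1])<r*.93)
n,l,s,_=cv2.connectedComponentsWithStats(bar.astype(np.uint8)); i=1+s[1:,4].argmax(); ys,xs=np.nonzero(l==i)
P=np.array([px2w(f,u,v,.112)[:2] for u,v in zip(xs,ys)],np.float32)
d=cv2.fitLine(P,cv2.DIST_L2,0,1e-5,1e-5)[:2].ravel(); print('bar',np.degrees(np.arctan2(d[1],d[0])),cv2.minAreaRect(P*1000))
w=(f['frame'].min(2)>150)&(np.hypot(xx-c[0],yy-c[1])<r*2.6)
n,l,s,_=cv2.connectedComponentsWithStats(w.astype(np.uint8)); i=1+s[1:,4].argmax()
h=cv2.convexHull(np.argwhere(l==i)[:,::-1].astype(np.int32)); ap=cv2.approxPolyDP(h,4,True)[:,0]; print(ap.tolist())
Q=[px2w(f,*a,.063)[:2] for a in ap]; print(np.mean(Q,0))
for k in range(len(Q)):
    d=Q[(k+1)%len(Q)]-Q[k]; L=np.hypot(*d); 
    if L>.04: print('edge',round(L*1000),round((np.degrees(np.arctan2(d[1],d[0]))+45)%90-45,1))
for l in lids(f): print(l[0],l[1],px2w(f,*l[2],.077)[:2].round(4),px2w(f,*l[2],.067)[:2].round(4))
E
```

```text
clock: 73.53
position: [0.5194, 0.263, 0.2509]
tool_rot: [3.137, -0.001, 1.293]
force: [0.9, 1.3, -0.5]
grip_width: 0.0852
finger_force: 0.0
t 73.53 q [-0.14, 0.49, -0.62, 1.68, 0.32, 1.08, -1.13] p [0.5194, 0.263, 0.2509] rpy [3.1373, -0.0012, 1.2927] F [0.9, 1.3, -0.5] M [0.01, -0.06, 0.01] w 0.0852 ff 0.0
bar -15.647302 ((552.3228759765625, 340.0404968261719), (4.768887996673584, 26.28402328491211), 74.18158721923828)
[[313, 54], [311, 137], [236, 138], [233, 54]]
[0.53834332 0.3427374 ]
edge 78 -15.8
edge 75 -15.2
edge 78 -15.8
edge 75 -16.0
724 [83, 34] [0.5112 0.3933] [0.5103 0.395 ]
160 [58, 18] [0.5621 0.384 ] [0.5628 0.3854]
3866 [76, 74] [0.5382 0.3455] [0.5381 0.3457]
68 [11, 35] [0.5811 0.3155] [0.5824 0.3147]
1624 [46, 46] [0.4567 0.297 ] [0.454  0.2956]
3291 [65, 64] [0.5456 0.2497] [0.5458 0.2468]
1416 [42, 43] [0.4588 0.2317] [0.4562 0.2283]
3030 [90, 64] [0.5437 0.1723] [0.5438 0.167 ]
1271 [40, 40] [0.455  0.1721] [0.4523 0.1668]
40989 [560, 155] [0.4574 0.0316] [0.4548 0.0219]
```

The bar (-15.7°) and the bottle edges (-15.7°) now agree, so the bottle is fully closed, and everything stands in its bay. I hand the job in.

```bash
python3 -c "from workcell import job_done; print(job_done())"
```

```text
the job is handed in; nothing more can be done
None
```

The job is handed in: the cap is screwed shut with its bar at the mark, the bottle is in the large compartment (turned about 16°, against the walls), both jars are in the medium ones and all three pots in small ones, and I never touched the shell, sketchbook or tub; no verdict came back.

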